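# Hang the disposal tags from the tag box

## Robot

A 6-joint arm with a two-finger parallel gripper is mounted at the origin on the work surface. World frame = base frame: x ahead of the robot, y to its left, z up, the work surface at z = 0. Lengths are in m, angles in rad, forces in N, time in s.
With the tool pointing down it reaches from about 0.425 to 0.95 m from the base axis. Payload 14.7 kg.
Tool frame: the origin (TCP) lies midway between the tips of the shut fingers; the grasp point (between the pads) lies 19 mm behind it (robot.grasp_offset is the x of the grasp point in the tool frame, in m); x points along the fingers, y is the direction in which the jaws open and shut, and the axes are right-handed (so a half turn about x gives the same grasp; the last joint's range is limited). The gripper opens to 85 mm and grips with 20 to 120 N. Pads are 22 mm wide; open, the fingers measure 114 mm over their backs; the gripper's body (76 mm by 85 mm) begins 54 mm behind the grasp point. The pads swing forward as they close: fully open they stand 13 mm farther back than shut.
Start: joints at [-1.312, 0.48, 1.596, -0, 1.065, -0.047], TCP at [0.196, -0.62, 0.231] pointing down, gripper open.
Joint ranges: [-2.75, 2.75], [-0.82, 2.05], [0.23, 2.67], [-1.56, 4.7], [0.09, 2.69], [-2.92, 2.92]. Speed limits (rad/s): [1.89, 1.89, 2.39, 3.01, 3.01, 3.01].

## Interface

Orientations are given as a 3x3 rotation matrix whose columns are the frame's x, y, z axes.
In Python, from bench import telemetry, eyes, job, robot gives the robot as it stands.
- The arm moves only by the tool play_rows, never from a script. Its argument "deltas" is a list of rows, each an object with "offset": the shift along the world's x, y, z normalised to -1 to 1, where 1 is 400 mm, a list of three; "dr": the turn, a rotation vector about the world's x, y, z normalised to -1 to 1, where 1 is 90 degrees, a list of three. In form: [{"offset": [x, y, z], "dr": [ax, ay, az]}, ...]. A call has exactly 8 rows; each row is the pose to reach, as a shift and turn from the pose commanded when the call began; what a row does not reach only later rows make up. A row lasts 1/10 s, in which the tool goes at most 50 mm and 8.59 degrees, less where a joint would pass 70% of its speed; a pose out of reach is approached as far as the arm can. A call with a number of a shift or a turn outside -1 to 1 is refused whole. A call with a gripper value outside its range is refused whole. "grip" is the opening, from -1 (shut) to 1 (fully open), so that 0 is half open, set as the call begins (left out, the last holds). The fingers move at their own pace and stop on an object; "grip_force" is the grip in N (left out, the last holds). Time passes only in rows, so rows that repeat a pose let the fingers close, or fill a call up. It gives the time, the measured TCP pose, the force and the opening at its end, in the units of the state.
- telemetry.state(): the state, without advancing time (a new reading comes with each control period).
- eyes.camera(name): name is "scene" or "top"; returns a dict with "img" (400x640x3 uint8, red, green, blue), "camera_matrix" (3x3 intrinsics, pixels), "k1" (the pictures are not rectified: a ray, as slopes to the right and down, at radius r is drawn at 1 + k1 r^2 times it, then the intrinsics apply), "R" (3x3) and "t" (3): a world point X has camera coordinates R X + t. Camera axes: x right, y down, z forward; pixel columns grow to the right and rows downward; lengths in m; the calibration is good to about 2 mm. A picture is of the moment at which its call begins. There is no depth.
- job.hand_in(): hands the job in, once; it reports no verdict.
The state is a dict: "time": time; "qpos": joint angles; "qvel": joint speeds; "joint_efforts": joint torques, N m; "eef_pos": TCP position; "eef_rot": TCP orientation; "force": force on the tool from outside, world axes, zero at the start; "moment": the same for the moment, N m; "opening": opening from 0.0 (shut) to 1.0 (fully open).
Only numpy, scipy, OpenCV 4.12 (cv2) and the standard library are available. Lean on these libraries where they do the work, as an engineer would, in place of code of your own. Each camera call takes 0.05 s, during which the arm holds its last target.

## Task

Lever the tag box's blue lid open with the flat-bladed opener and swing it right up. Hang every red tag that is in the box on the tag rail: hook it over the bare end and slide it under the guard bars until the whole tag is past the red line. When all the tags hang there, close the lid fully, with the opener laid back flat on its blue mat; leave the tape, mug and stamp alone.

Things in the scene. Friction and masses are not known exactly. Their poses are not given: they have to be found in the camera images.
- tagbox: Fixed grey box, 140 deep (x) by 230 wide (y) by 125 mm high, walls 5 mm. Origin: centre of underside; x points from front to hinge side. The front wall (-x, red and white labels, facing mid-bench) is only 117 mm high: an 8 mm gap runs along the whole front under the lid. Inside, a bar 8 mm thick, top at z 72 mm, runs along y at x 0; tags sit astride it near y -69, -23, 23, 69 mm
- lid (a joint): Angle of the flat blue lid (140 x 230 x 5 mm, 150 g, no handle, flush with the box's outside): 0 closed, grows as the front edge rises, 1.57 upright, stop at 1.9. Stiff hinge (0.17 N m friction): the lid stays where it is left at any angle, and must be pushed all the way both open and shut, with about 2 N at its front edge
- lid_hinge (a point): Point on the lid's hinge line, at the middle of the box's +x upper rim (x 70, y 0, z 125 mm in the box's frame), on the lid's underside; axes as the box's
- lid_edge (a point): Middle of the lid's free (front) edge, on its underside, 140 mm from the hinge; moves with the lid
- opener: Flat opener, 190 mm long, 90 g: orange handle 100 x 18 x 16 mm, then a steel blade 90 mm long, 22 wide, 3 thick. Origin: centre of the handle's underside; x points to the blade, z up as it lies. Blade from x 50 to 140 mm, mid-plane at z 8 mm. Balanced near x 32 mm; pick it by the handle, 18 mm across y
- opener_tip (a point): Middle of the opener blade's tip edge (x 140, z 8 mm in the opener's frame)
- opener_mid (a point): Middle of the opener's length (x 45, z 8 mm in the opener's frame)
- mat: Blue mat fixed to the bench, 260 (x) by 120 (y) by 4 mm; origin: centre of its underside. The opener starts on it
- rail: Fixed tag rail: wooden base 120 x 290 x 12 mm, on it a flat aluminium bar, 8 mm thick (x), 24 mm tall, along y, top at z 150 mm. Origin: on the bench under the bar; y points along the bar from the bare end (y -110 mm, nearer the robot, on a post no higher than the bar) to the far post (164 mm tall, 44 wide, face at y 126 mm, the end stop)
- rail_line (a point): Red line across the bar's top at y -20 mm of the rail; axes as the rail's, +y past the line. From here to the far post (y 146 mm from here) two round 6 mm guard bars run at x +-10 mm, 8 to 14 mm above the bar's top: a tag's saddle fits under them, its tab stands up in the 14 mm between. Their ends flare out 14 mm before the line. Tags get in only by sliding from the bare part
- tag0: Rigid red hanger tag (may be absent), 50 g, 38 mm wide (y). Origin: under the middle of its saddle's roof, where it rests on a bar; z up. Saddle 24 mm thick (x), open below with a 14 mm wide mouth: roof z 0 to 5, front leg (-x) down to z -46, back leg to z -22 mm. On top a white grip tab 8 mm thick (x), 26 wide (y), z 5 to 43 mm. May hang either way round on the rail
- tag1: Rigid red hanger tag (may be absent), 50 g, 38 mm wide (y). Origin: under the middle of its saddle's roof, where it rests on a bar; z up. Saddle 24 mm thick (x), open below with a 14 mm wide mouth: roof z 0 to 5, front leg (-x) down to z -46, back leg to z -22 mm. On top a white grip tab 8 mm thick (x), 26 wide (y), z 5 to 43 mm. May hang either way round on the rail
- tag2: Rigid red hanger tag (may be absent), 50 g, 38 mm wide (y). Origin: under the middle of its saddle's roof, where it rests on a bar; z up. Saddle 24 mm thick (x), open below with a 14 mm wide mouth: roof z 0 to 5, front leg (-x) down to z -46, back leg to z -22 mm. On top a white grip tab 8 mm thick (x), 26 wide (y), z 5 to 43 mm. May hang either way round on the rail
- tag3: Rigid red hanger tag (may be absent), 50 g, 38 mm wide (y). Origin: under the middle of its saddle's roof, where it rests on a bar; z up. Saddle 24 mm thick (x), open below with a 14 mm wide mouth: roof z 0 to 5, front leg (-x) down to z -46, back leg to z -22 mm. On top a white grip tab 8 mm thick (x), 26 wide (y), z 5 to 43 mm. May hang either way round on the rail
- tape: Brown tape core, 90 mm across, 48 mm tall; leave alone
- mug: White mug, 80 mm across, 90 mm tall; leave alone
- stamp: Wooden hand stamp, 40 mm across, 74 mm tall; leave alone

How it is judged:
By the outcome, as a careful person would: the job done as asked, in the order asked, and still so for the second after the job is handed in, with the robot touching nothing.
Of tag0, tag1, tag2, tag3 only 2 to 3 are there at a start; the rules pass over those that are not, and their reading is None.
At some moment in a run one of opener may be knocked a few centimetres aside while the robot is not near it.
It also fails if it takes over 210 s, if anything falls off the work surface, if the arm or the gripper's body presses on something with over 40 N, if the wrist force passes 120 N, or if a joint passes its speed limit or range.

## Working session

There is one attempt and no reset: what is moved stays moved. The work goes in short steps, Python scripts to look and compute and a tool call to move; the robot and the scene stay as the last step left them, time stands still between calls to the robot, and variables do not carry over. Pictures are saved under pics/ and viewed, and the job is handed in when it is done.

Besides the shell and the picture viewer there is one more tool, called after "Call:" by a JSON object that holds its "name" and its "arguments". play_rows: Moves the arm, as the interface text tells. Its arguments: {"type":"object","properties":{"deltas":{"type":"array","items":{"type":"object","properties":{"offset":{"type":"array","items":{"type":"number","minimum":-1,"maximum":1}},"dr":{"type":"array","items":{"type":"number","minimum":-1,"maximum":1}}}}},"grip":{"type":"number"},"grip_force":{"type":"number"}},"required":["deltas"]}

```bash
ls; mkdir -p pics; python3 - <<'E'
from bench import telemetry, eyes, job, robot
import cv2
s=telemetry.state(); print({k:s[k] for k in ('time','qpos','eef_pos','eef_rot','opening','force')}); print(robot.grasp_offset)
for n in('scene','top'):
    c=eyes.camera(n); cv2.imwrite(f'pics/{n}0.png',c['img'][:,:,::-1]); print(n,c['camera_matrix'],c['k1'],c['R'],c['t'])
E
```

```text
pics
{'time': 0.0, 'qpos': array([-1.31161818e+00,  4.80825032e-01,  1.59687596e+00, -9.30432374e-06,
        1.06513863e+00, -4.66178633e-02]), 'eef_pos': array([ 0.19558   , -0.61942786,  0.23067605]), 'eef_rot': array([[-3.27447555e-04,  3.01056448e-01, -9.53606265e-01],
       [ 1.20322955e-03, -9.53605507e-01, -3.01056622e-01],
       [-9.99999223e-01, -1.24598749e-03, -4.99842239e-05]]), 'opening': 0.9972520301541552, 'force': array([0.22485393, 0.97309559, 0.78400872])}
-0.0187
scene [[369.00398946   0.         315.76364305]
 [  0.         369.00398946 200.49936181]
 [  0.           0.           1.        ]] -0.0700286570815531 [[ 0.5808989   0.81395126 -0.00630969]
 [ 0.4577281  -0.33306067 -0.82435161]
 [-0.67308354  0.47597683 -0.56604294]] [-0.34668519 -0.17145093  1.66811515]
top [[404.41137405   0.         321.10280277]
 [  0.         404.41137405 200.12684591]
 [  0.           0.           1.        ]] 0.013015260591392195 [[ 0.02354411 -0.99960617  0.01527006]
 [-0.99759418 -0.02448746 -0.06485533]
 [ 0.06520371 -0.01370636 -0.99777784]] [-0.01688679  0.61869203  1.50237588]
```

View pics/scene0.png

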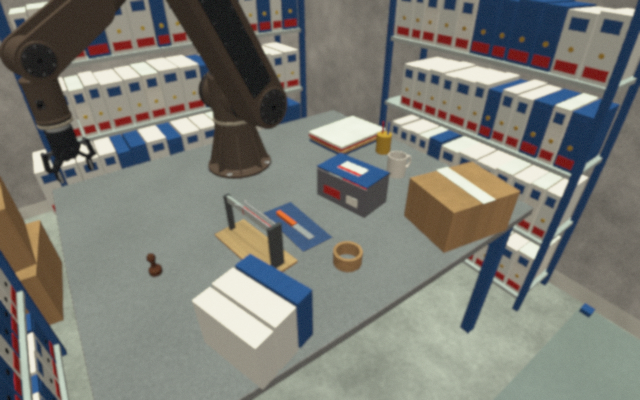

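View pics/top0.png

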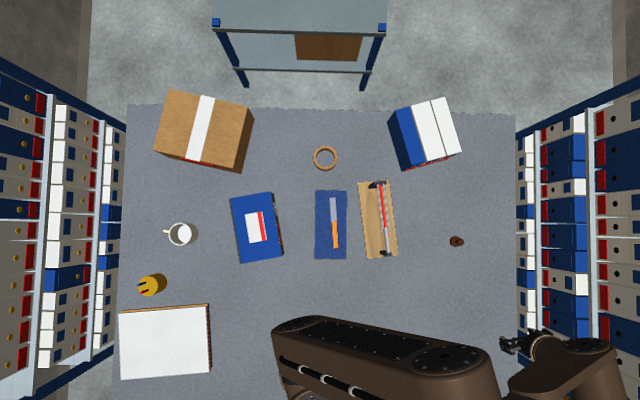

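```bash
cat > h.py <<'E'
import numpy as np, cv2
from bench import telemetry, eyes
def ray(c,u,v):
    K=c['camera_matrix'];k=c['k1']
    d=np.array([(u-K[0,2])/K[0,0],(v-K[1,2])/K[1,1]]);p=d.copy()
    for _ in range(20): p=d/(1+k*(p@p))
    w=c['R'].T@np.array([p[0],p[1],1]);o=-c['R'].T@c['t'];return o,w
def pl(c,u,v,z):
    o,w=ray(c,u,v);return o+w*(z-o[2])/w[2]
def tri(c1,p1,c2,p2):
    o1,w1=ray(c1,*p1);o2,w2=ray(c2,*p2)
    A=np.stack([w1,-w2],1);s=np.linalg.lstsq(A,o2-o1,rcond=None)[0]
    a=o1+s[0]*w1;b=o2+s[1]*w2
    return (a+b)/2,np.linalg.norm(a-b)
def proj(c,X):
    q=c['R']@np.asarray(X,float)+c['t'];p=q[:2]/q[2];p=p*(1+c['k1']*(p@p))
    return p*c['camera_matrix'][0,0]+c['camera_matrix'][:2,2]
def crop(c,box,f,name):
    x0,y0,x1,y1=box
    cv2.imwrite('pics/'+name,cv2.resize(c['img'][y0:y1,x0:x1,::-1],None,fx=f,fy=f,interpolation=cv2.INTER_CUBIC))
def big(c,m,k=1):
    n,l,s,ce=cv2.connectedComponentsWithStats(m.astype(np.uint8))
    i=np.argsort(-s[1:,4])[:k]+1
    return [(l==j) for j in i]
E
python3 - <<'E'
from h import *
c=eyes.camera('top'); crop(c,(220,165,420,275),4,'t1.png')
s=eyes.camera('scene'); crop(s,(200,140,400,280),4,'s1.png')
E
```

```text
(no output)
```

View pics/t1.png

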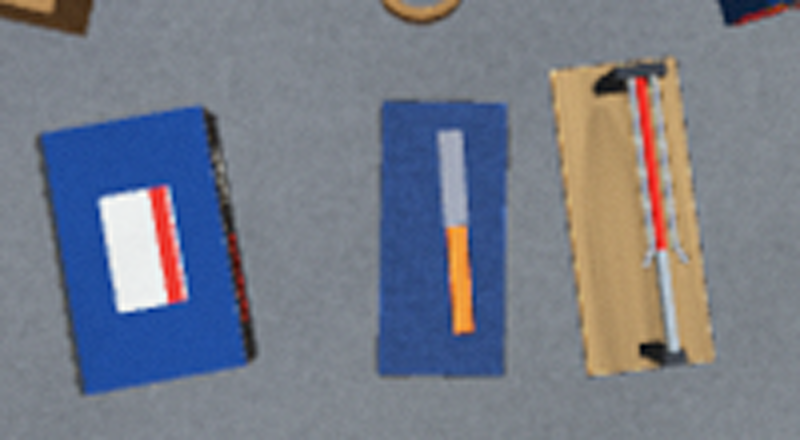

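View pics/s1.png

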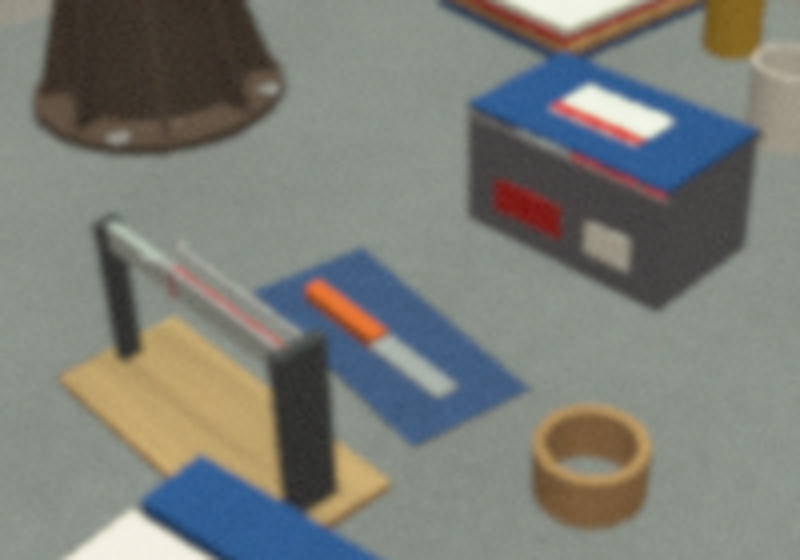

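```bash
python3 - <<'E'
from h import *
c=eyes.camera('top'); im=c['img'].astype(int); R,G,B=im[...,0],im[...,1],im[...,2]
def fit(m,z,name,fill=True):
    cn=max(cv2.findContours(m.astype(np.uint8),cv2.RETR_EXTERNAL,cv2.CHAIN_APPROX_NONE)[0],key=cv2.contourArea)
    P=np.array([pl(c,*p[0],z)[:2] for p in cn],np.float32)*1000
    r=cv2.minAreaRect(P);print(name,r,cv2.contourArea(cn)); 
    print(cv2.boxPoints(r).round(1).tolist()); return cn
roi=np.zeros(R.shape,bool);roi[165:275,220:290]=1
fit((B-R>70)&roi,0.130,'lid')
roi[:]=0;roi[165:275,300:355]=1
fit((B-R>40)&roi,0.004,'mat')
fit((R-B>90)&roi,0.020,'handle')
fit((R>120)&(abs(R-B)<60)&roi,0.0135,'blade')
roi[:]=0;roi[165:275,350:410]=1
fit((R-B>40)&(G-B>20)&roi,0.012,'base')
fit((R-B>100)&(G<120)&roi,0.150,'red')
E
```

```text
lid ((513.4036865234375, 224.90576171875), (229.89923095703125, 140.80528259277344), 11.766486167907715) 2593.0
[[386.5, 270.3999938964844], [415.20001220703125, 132.5], [640.2999877929688, 179.39999389648438], [611.5999755859375, 317.29998779296875]]
mat ((530.376220703125, -38.891212463378906), (258.4165344238281, 120.41156768798828), 0.24139346182346344) 2060.5
[[400.8999938964844, 20.799999237060547], [401.3999938964844, -99.5999984741211], [659.7999877929688, -98.5999984741211], [659.2999877929688, 21.899999618530273]]
handle ((491.2799987792969, -55.50293731689453), (94.4455795288086, 17.834794998168945), 5.617392063140869) 95.5
[[443.3999938964844, -51.29999923706055], [445.20001220703125, -69.0], [539.0999755859375, -59.79999923706055], [537.4000244140625, -42.0]]
blade ((548.400634765625, -26.754135131835938), (410.8721618652344, 205.44837951660156), 1.4727693796157837) 5752.0
[[340.3999938964844, 70.69999694824219], [345.70001220703125, -134.6999969482422], [756.4000244140625, -124.19999694824219], [751.0999755859375, 81.19999694824219]]
base ((552.559814453125, -194.3138427734375), (289.50848388671875, 76.03762817382812), 8.343033790588379) 1305.0
[[403.79998779296875, -177.6999969482422], [414.8999938964844, -252.89999389648438], [701.2999877929688, -210.89999389648438], [690.2999877929688, -135.6999969482422]]
red ((599.042724609375, -212.2240447998047), (146.6179656982422, 10.310773849487305), 7.932056427001953) 85.5
[[525.7000122070312, -217.1999969482422], [527.0999755859375, -227.39999389648438], [672.4000244140625, -207.1999969482422], [670.9000244140625, -197.0]]
```

```bash
cat > op.py <<'E'
from h import *
def opener(c=None):
    c=c or eyes.camera('top'); im=c['img'].astype(int); R,G,B=im[...,0],im[...,1],im[...,2]
    m=(R-B>70)&(G>70)&(R>150)
    roi=np.zeros(R.shape,bool);roi[170:275,300:356]=1
    m=big(c,m&roi)[0]
    v,u=np.nonzero(m);P=np.array([pl(c,a,b,0.0195)[:2] for a,b in zip(u,v)])*1000
    # blade
    mb=roi&(R>110)&(B-R<55)&(abs(G-R)<40)
    hv,hu=v.mean(),u.mean()
    k=np.zeros(R.shape,bool)
    k[int(v.min())-45:int(v.min()),int(hu)-14:int(hu)+12]=1
    mm=big(c,mb&k)[0]
    v2,u2=np.nonzero(mm);Q=np.array([pl(c,a,b,0.0135)[:2] for a,b in zip(u2,v2)])*1000
    print('handle c',P.mean(0).round(1),len(P),'blade c',Q.mean(0).round(1),len(Q))
    d=Q.mean(0)-P.mean(0);print('dist (95)',np.linalg.norm(d).round(1),'ang',np.degrees(np.arctan2(d[1],d[0])).round(2))
    return P.mean(0),d/np.linalg.norm(d)
if __name__=='__main__':
    p,d=opener();print('grip x=+25:',(p+25*d).round(1))
    print(telemetry.state()['eef_pos'])
E
python3 op.py
```

```text
handle c [491.6 -55.4] 131 blade c [687.8 -44. ] 359
dist (95) 196.5 ang 3.31
grip x=+25: [516.5 -54. ]
[ 0.19567655 -0.61971828  0.23108955]
```

Call:
{"name": "play_rows", "arguments": {"deltas": [{"offset": [0,0,0.1],"dr": [0,0,0]},{"offset": [0,0,0.1],"dr": [0,0,0]},{"offset": [0.4,0.7,0.1],"dr": [0,0,-0.13]},{"offset": [0.4,0.7,0.1],"dr": [0,0,-0.13]},{"offset": [0.4,0.7,0.1],"dr": [0,0,-0.13]},{"offset": [0.4,0.7,0.1],"dr": [0,0,-0.13]},{"offset": [0.4,0.7,0.1],"dr": [0,0,-0.13]},{"offset": [0.4,0.7,0.1],"dr": [0,0,-0.13]}], "grip": 0.2}}

```text
time: 1.1
eef_pos: [0.3452, -0.3577, 0.2714]
eef_rot: [[0.001, 0.101, -0.995], [-0.001, -0.995, -0.101], [-1.0, 0.001, -0.0]]
force: [0.6, -0.6, 0.9]
opening: 0.601
```

```bash
sed -i "s/mb=roi&/mb=roi\&(np.arange(400)[:,None]>193)\&/" op.py; python3 op.py; python3 -c "
from h import *
c=eyes.camera('top');crop(c,(280,165,420,275),5,'t2.png')"
```

```text
handle c [491.6 -55.4] 131 blade c [586.8 -47.4] 140
dist (95) 95.5 ang 4.79
grip x=+25: [516.5 -53.3]
[ 0.34752982 -0.35180634  0.27130694]
```

View pics/t2.png

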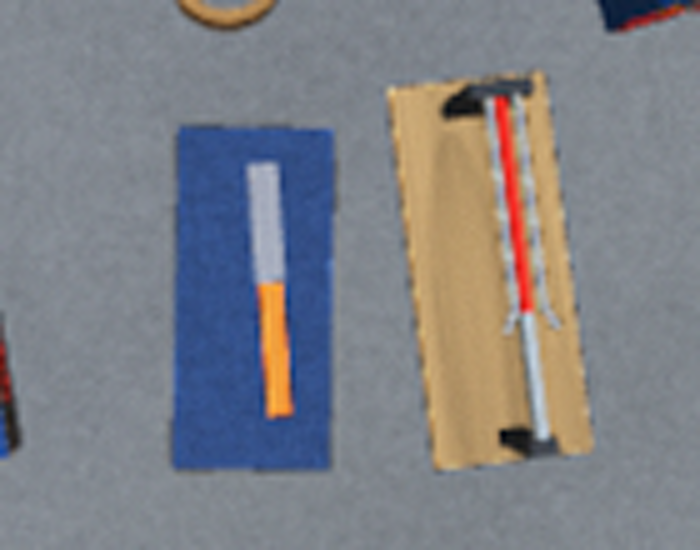

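Call:
{"name": "play_rows", "arguments": {"deltas": [{"offset": [0.4225,0.745,-0.1],"dr": [0,0,-0.009]},{"offset": [0.4225,0.745,-0.1],"dr": [0,0,-0.009]},{"offset": [0.4225,0.745,-0.1],"dr": [0,0,-0.009]},{"offset": [0.4225,0.745,-0.2],"dr": [0,0,-0.009]},{"offset": [0.4225,0.745,-0.3],"dr": [0,0,-0.009]},{"offset": [0.4225,0.745,-0.4],"dr": [0,0,-0.009]},{"offset": [0.4225,0.745,-0.4],"dr": [0,0,-0.009]},{"offset": [0.4225,0.745,-0.4],"dr": [0,0,-0.009]}]}}

```text
time: 2.0
eef_pos: [0.5143, -0.0601, 0.1099]
eef_rot: [[0.001, 0.088, -0.996], [-0.0, -0.996, -0.088], [-1.0, 0.0, -0.001]]
force: [0.7, -1.1, 0.6]
opening: 0.601
```

```bash
cat > st.py <<'E'
from h import *
s=telemetry.state();R=s['eef_rot']
print('t',round(s['time'],2),'pos',(s['eef_pos']*1000).round(1),'yaw_y',np.degrees(np.arctan2(R[1,1],R[0,1])).round(2),'x',R[:,0].round(4),'F',s['force'].round(1),'open',s['opening'],'q',s['qpos'].round(2))
E
python3 st.py
```

```text
t 2.0 pos [514.3 -60.1 109.9] yaw_y -84.97 x [ 6.e-04 -1.e-04 -1.e+00] F [ 0.7 -1.1  0.6] open 0.6010159804807501 q [-0.17  0.46  2.01 -0.    0.67  1.31]
```

Call:
{"name": "play_rows", "arguments": {"deltas": [{"offset": [0,0,-0.05],"dr": [0,0,0]},{"offset": [0,0,-0.1],"dr": [0,0,0]},{"offset": [0,0,-0.15],"dr": [0,0,0]},{"offset": [0,0,-0.19],"dr": [0,0,0]},{"offset": [0,0,-0.19],"dr": [0,0,0]},{"offset": [0,0,-0.19],"dr": [0,0,0]},{"offset": [0,0,-0.19],"dr": [0,0,0]},{"offset": [0,0,-0.19],"dr": [0,0,0]}]}}

```text
time: 2.8
eef_pos: [0.5142, -0.0616, 0.0362]
eef_rot: [[0.002, 0.087, -0.996], [-0.0, -0.996, -0.087], [-1.0, 0.0, -0.002]]
force: [0.1, -0.8, 0.8]
opening: 0.595
```

```bash
python3 st.py; python3 op.py
```

```text
t 2.8 pos [514.2 -61.6  36.2] yaw_y -85.0 x [ 1.6e-03 -3.0e-04 -1.0e+00] F [ 0.1 -0.8  0.8] open 0.5953615025909209 q [-0.18  0.59  2.05  0.    0.5   1.31]
handle c [442.7 -54.4] 2 blade c [513.1 -62.6] 143
dist (95) 70.9 ang -6.64
grip x=+25: [467.5 -57.3]
[ 0.51410398 -0.06151861  0.03611601]
```

Call:
{"name": "play_rows", "arguments": {"deltas": [{"offset": [0.006,0.02,0],"dr": [0,0,0]},{"offset": [0.006,0.02,-0.03],"dr": [0,0,0]},{"offset": [0.006,0.02,-0.06],"dr": [0,0,0]},{"offset": [0.006,0.02,-0.075],"dr": [0,0,0]},{"offset": [0.006,0.02,-0.075],"dr": [0,0,0]},{"offset": [0.006,0.02,-0.075],"dr": [0,0,0]},{"offset": [0.006,0.02,-0.075],"dr": [0,0,0]},{"offset": [0.006,0.02,-0.075],"dr": [0,0,0]}]}}

```text
time: 3.65
eef_pos: [0.5162, -0.0535, 0.0056]
eef_rot: [[0.001, 0.087, -0.996], [-0.0, -0.996, -0.087], [-1.0, 0.0, -0.001]]
force: [-1.0, -0.1, -0.4]
opening: 0.603
```

Call:
{"name": "play_rows", "arguments": {"deltas": [{"offset": [0,0,0]},{"offset": [0,0,0]},{"offset": [0,0,0]},{"offset": [0,0,0]},{"offset": [0,0,0]},{"offset": [0,0,0]},{"offset": [0,0,0]},{"offset": [0,0,0]}], "grip": -1, "grip_force": 80}}

```text
schema error: expected keys offset, dr
```

```bash
python3 st.py; python3 -c "
from h import *
c=eyes.camera('scene');crop(c,(200,120,400,260),4,'s2.png')"
```

```text
t 3.65 pos [516.2 -53.5   5.6] yaw_y -84.99 x [ 5.e-04 -1.e-04 -1.e+00] F [-1.  -0.1 -0.4] open 0.6032340558910729 q [-0.16  0.65  2.06  0.    0.44  1.32]
```

View pics/s2.png

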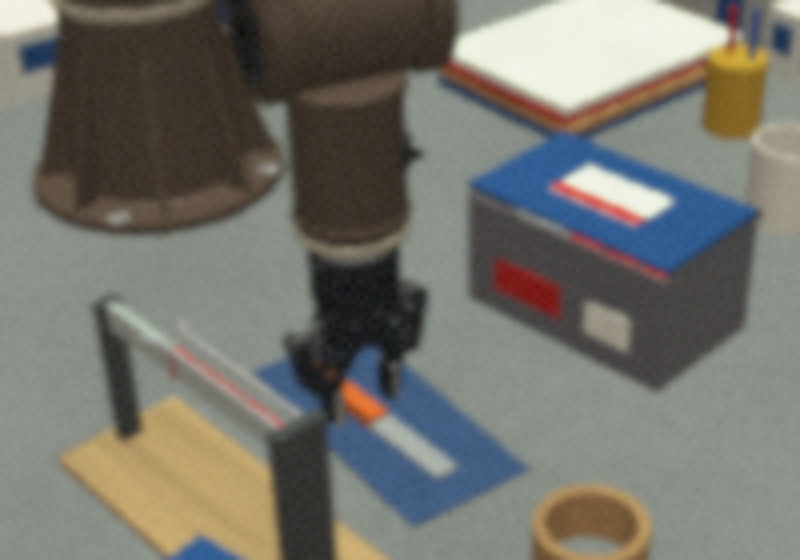

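Call:
{"name": "play_rows", "arguments": {"deltas": [{"offset": [0,0,0],"dr": [0,0,0]},{"offset": [0,0,0],"dr": [0,0,0]},{"offset": [0,0,0],"dr": [0,0,0]},{"offset": [0,0,0],"dr": [0,0,0]},{"offset": [0,0,0],"dr": [0,0,0]},{"offset": [0,0,0],"dr": [0,0,0]},{"offset": [0,0,0],"dr": [0,0,0]},{"offset": [0,0,0],"dr": [0,0,0]}], "grip": -1, "grip_force": 80}}

```text
time: 4.5
eef_pos: [0.5161, -0.0534, 0.0057]
eef_rot: [[0.0, 0.087, -0.996], [-0.0, -0.996, -0.087], [-1.0, 0.0, -0.0]]
force: [-2.0, -1.1, 9.8]
opening: 0.185
```

Call:
{"name": "play_rows", "arguments": {"deltas": [{"offset": [0,0,0.1],"dr": [0,0,0]},{"offset": [0,0,0.2],"dr": [0,0,0]},{"offset": [0,0,0.3],"dr": [0,0,0]},{"offset": [0,0,0.3],"dr": [0,0,0]},{"offset": [0,0,0.3],"dr": [0,0,0]},{"offset": [0,0,0.3],"dr": [0,0,0]},{"offset": [0,0,0.3],"dr": [0,0,0]},{"offset": [0,0,0.3],"dr": [0,0,0]}]}}

```text
time: 5.3
eef_pos: [0.5153, -0.0533, 0.1242]
eef_rot: [[-0.002, 0.087, -0.996], [0.0, -0.996, -0.087], [-1.0, -0.001, 0.002]]
force: [-0.1, 0.4, -0.7]
opening: 0.188
```

```bash
python3 st.py; python3 -c "
from h import *
c=eyes.camera('scene');crop(c,(200,120,400,260),4,'s3.png')"
```

```text
t 5.3 pos [515.3 -53.3 124.2] yaw_y -84.99 x [-2.e-03  3.e-04 -1.e+00] F [-0.1  0.4 -0.7] open 0.18826512064325732 q [-0.16  0.44  2.    0.    0.7   1.32]
```

View pics/s3.png

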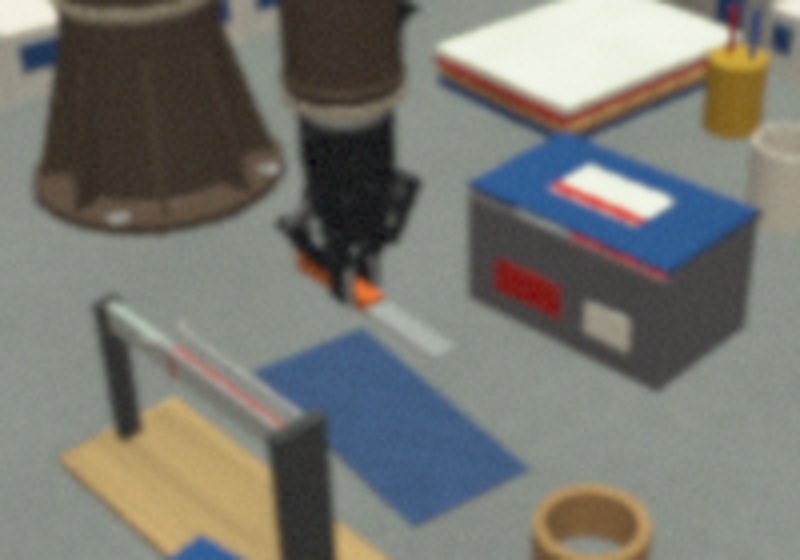

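Call:
{"name": "play_rows", "arguments": {"deltas": [{"offset": [0.01,0.02,0.05],"dr": [0,0,0.09]},{"offset": [0.02,0.04,0.05],"dr": [0,0,0.18]},{"offset": [0.04,0.06,0.05],"dr": [0,0,0.27]},{"offset": [0.06,0.08,0.05],"dr": [0,0,0.36]},{"offset": [0.08,0.1,0.05],"dr": [0,0,0.45]},{"offset": [0.1,0.13,0.05],"dr": [0,0,0.54]},{"offset": [0.105,0.15,0.05],"dr": [0,0,0.62]},{"offset": [0.105,0.16,0.05],"dr": [0,0,0.7]}]}}

```text
time: 6.15
eef_pos: [0.5581, 0.0113, 0.1447]
eef_rot: [[-0.001, 0.929, -0.369], [0.0, -0.369, -0.929], [-1.0, -0.001, 0.0]]
force: [-0.3, -0.7, -1.4]
opening: 0.183
```

Call:
{"name": "play_rows", "arguments": {"deltas": [{"offset": [0,0,0],"dr": [0,0,0.09]},{"offset": [0,0,0],"dr": [0,0,0.18]},{"offset": [0,0,0],"dr": [0,0,0.27]},{"offset": [0,0,0],"dr": [0,0,0.36]},{"offset": [0,0,0],"dr": [0,0,0.375]},{"offset": [0,0,0],"dr": [0,0,0.375]},{"offset": [0,0,0],"dr": [0,0,0.375]},{"offset": [0,0,0],"dr": [0,0,0.375]}]}}

```text
time: 6.95
eef_pos: [0.5579, 0.0106, 0.1452]
eef_rot: [[-0.0, 0.979, 0.202], [-0.0, 0.202, -0.979], [-1.0, -0.0, -0.0]]
force: [-0.2, 0.8, -0.1]
opening: 0.191
```

```bash
python3 st.py; python3 -c "
from h import *
c=eyes.camera('scene');crop(c,(260,120,400,240),5,'s4.png')
c=eyes.camera('top');crop(c,(220,165,380,285),5,'t4.png')"
```

```text
t 6.95 pos [557.9  10.6 145.2] yaw_y 11.63 x [-1.e-04 -0.e+00 -1.e+00] F [-0.2  0.8 -0.1] open 0.19051591357906048 q [-0.04  0.46  1.89 -0.    0.79 -0.24]
```

View pics/s4.png

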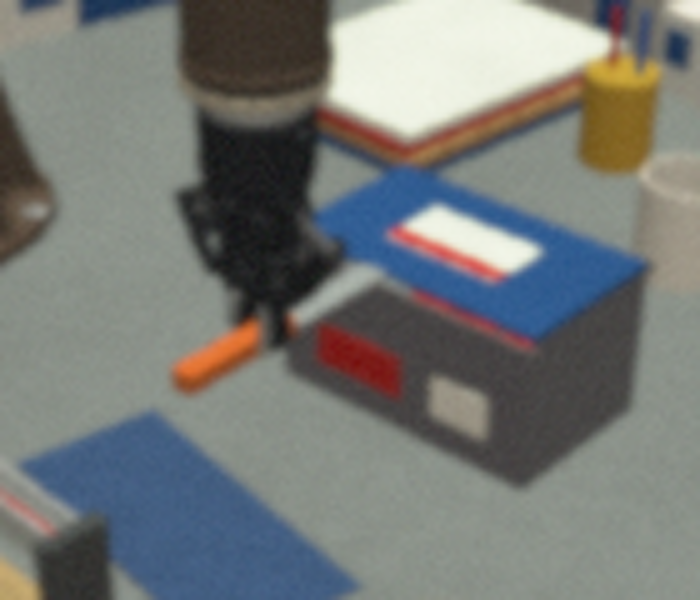

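View pics/t4.png

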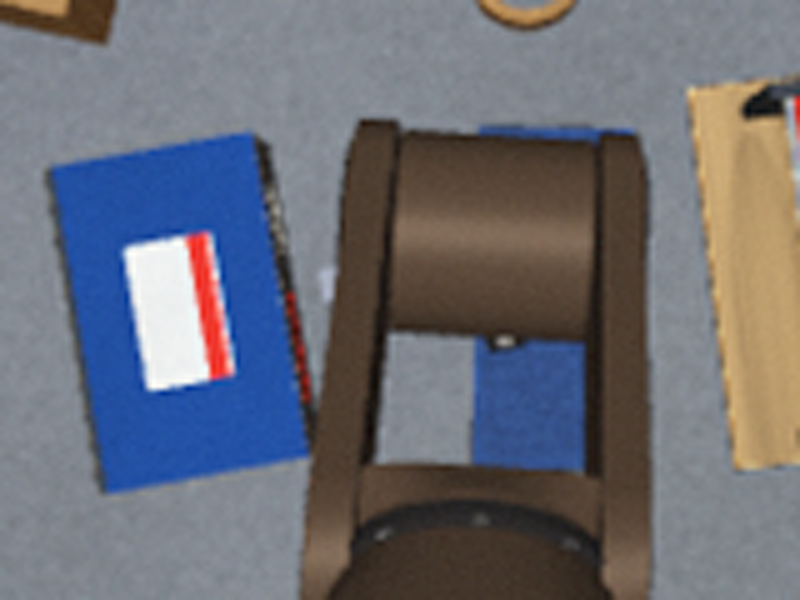

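```bash
python3 - <<'E'
from h import *
for n,o,f in(('scene',(260,120),5),('top',(220,165),5)):
    c=eyes.camera(n)
    T=np.array([.5579,.0106,.1452+.0063]);d=np.array([-.2016,.979,0])
    n_=np.array([.979,.2016,0])
    for w in(-11,11):
        for z in(-1.5,1.5):
            p=proj(c,T+.115*d+w*n_/1000+[0,0,z/1000]); print(n,w,z,((p-o)*f).round(1))
E
```

```text
scene -11 -1.5 [357.8 265.7]
scene -11 1.5 [357.9 262. ]
scene 11 -1.5 [381.9 276.5]
scene 11 1.5 [382.  272.7]
top -11 -1.5 [325.7 297.3]
top -11 1.5 [325.4 297.2]
top 11 -1.5 [320.1 265.7]
top 11 1.5 [319.8 265.6]
```

Call:
{"name": "play_rows", "arguments": {"deltas": [{"offset": [0,0,-0.03],"dr": [0,0,0]},{"offset": [0,0,-0.06],"dr": [0,0,0]},{"offset": [0,0,-0.076],"dr": [0,0,0]},{"offset": [-0.004,0.02,-0.076],"dr": [0,0,0]},{"offset": [-0.008,0.04,-0.076],"dr": [0,0,0]},{"offset": [-0.01,0.05,-0.076],"dr": [0,0,0]},{"offset": [-0.01,0.05,-0.076],"dr": [0,0,0]},{"offset": [-0.01,0.05,-0.076],"dr": [0,0,0]}]}}

```text
time: 7.95
eef_pos: [0.5541, 0.0309, 0.1152]
eef_rot: [[0.001, 0.979, 0.204], [-0.0, 0.204, -0.979], [-1.0, 0.001, 0.0]]
force: [-0.2, -0.6, -1.3]
opening: 0.184
```

```bash
python3 st.py; python3 -c "
from h import *
c=eyes.camera('scene');crop(c,(290,140,390,220),8,'s5.png')"
```

```text
t 7.95 pos [554.1  30.9 115.2] yaw_y 11.79 x [ 6.e-04 -1.e-04 -1.e+00] F [-0.2 -0.6 -1.3] open 0.18358771542238103 q [ 0.    0.5   1.92 -0.    0.72 -0.2 ]
```

View pics/s5.png

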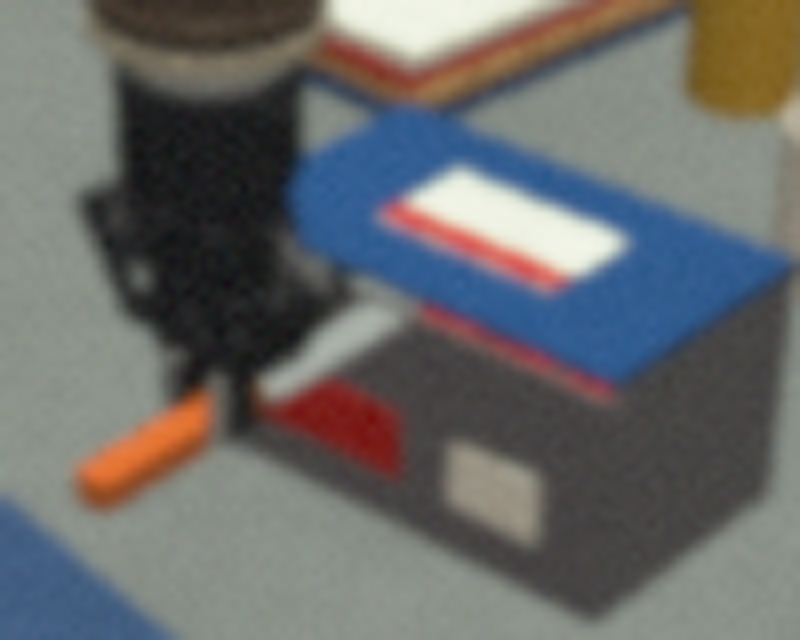

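Call:
{"name": "play_rows", "arguments": {"deltas": [{"offset": [-0.003,0.014,-0.001],"dr": [0,0,0]},{"offset": [-0.006,0.028,-0.001],"dr": [0,0,0]},{"offset": [-0.009,0.042,-0.001],"dr": [0,0,0]},{"offset": [-0.012,0.056,-0.001],"dr": [0,0,0]},{"offset": [-0.015,0.07,-0.001],"dr": [0,0,0]},{"offset": [-0.018,0.085,-0.001],"dr": [0,0,0]},{"offset": [-0.0204,0.098,-0.001],"dr": [0,0,0]},{"offset": [-0.0204,0.098,-0.001],"dr": [0,0,0]}]}}

```text
time: 8.8
eef_pos: [0.5456, 0.0706, 0.1145]
eef_rot: [[-0.0, 0.979, 0.204], [0.0, 0.204, -0.979], [-1.0, -0.0, -0.0]]
force: [0.4, 0.3, -2.0]
opening: 0.189
```

```bash
python3 st.py; python3 -c "
from h import *
c=eyes.camera('scene');crop(c,(290,140,390,220),8,'s6.png')"
```

```text
t 8.8 pos [545.6  70.6 114.5] yaw_y 11.8 x [-0.e+00  1.e-04 -1.e+00] F [ 0.4  0.3 -2. ] open 0.18878968375568964 q [ 0.07  0.49  1.93  0.    0.71 -0.13]
```

View pics/s6.png

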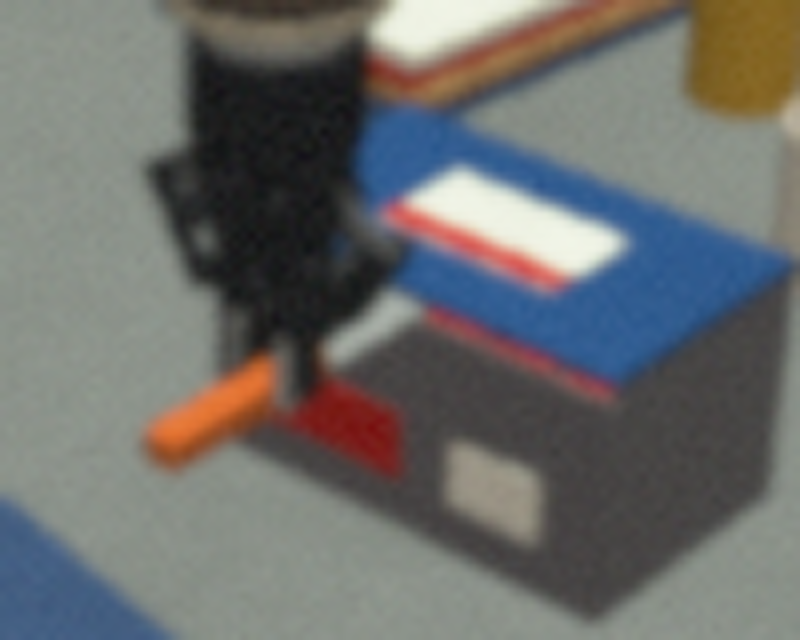

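Call:
{"name": "play_rows", "arguments": {"deltas": [{"offset": [0,0.001,0.027],"dr": [0,0,0]},{"offset": [-0.0006,0.003,0.0465],"dr": [0,0,0]},{"offset": [-0.0012,0.006,0.066],"dr": [0,0,0]},{"offset": [-0.002,0.0105,0.085],"dr": [0,0,0]},{"offset": [-0.0035,0.0166,0.103],"dr": [0,0,0]},{"offset": [-0.005,0.0237,0.1215],"dr": [0,0,0]},{"offset": [-0.0067,0.032,0.139],"dr": [0,0,0]},{"offset": [-0.0077,0.0367,0.1475],"dr": [0,0,0]}]}}

```text
time: 9.65
eef_pos: [0.5429, 0.0849, 0.1744]
eef_rot: [[0.001, 0.979, 0.204], [0.0, 0.204, -0.979], [-1.0, 0.001, 0.0]]
force: [-0.9, -1.3, -2.6]
opening: 0.184
```

```bash
python3 st.py; python3 -c "
from h import *
c=eyes.camera('scene');crop(c,(270,120,390,220),6,'s7.png')"
```

```text
t 9.65 pos [542.9  84.9 174.4] yaw_y 11.77 x [ 8.e-04  0.e+00 -1.e+00] F [-0.9 -1.3 -2.6] open 0.183513652573666 q [ 0.1   0.41  1.89 -0.    0.84 -0.11]
```

View pics/s7.png

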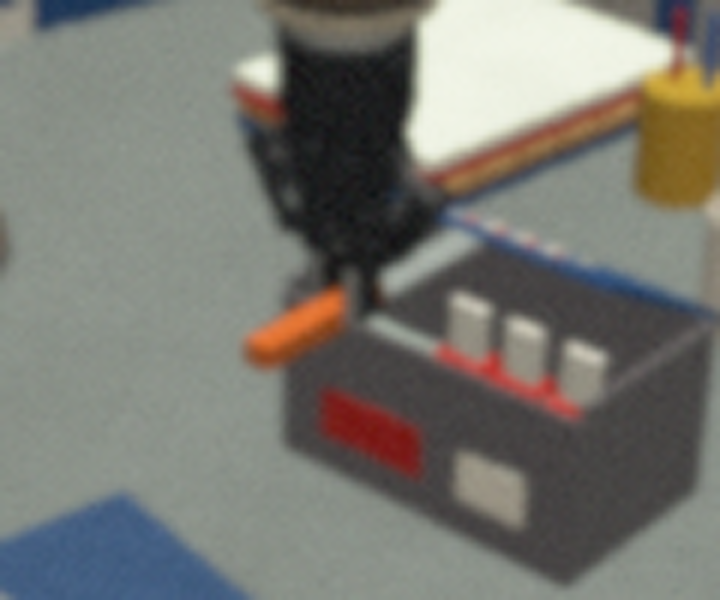

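Call:
{"name": "play_rows", "arguments": {"deltas": [{"offset": [-0.0039,0.0186,0.0285],"dr": [0,0,0]},{"offset": [-0.0084,0.04,0.0545],"dr": [0,0,0]},{"offset": [-0.0135,0.065,0.0775],"dr": [0,0,0]},{"offset": [-0.0192,0.092,0.0975],"dr": [0,0,0]},{"offset": [-0.0253,0.1217,0.114],"dr": [0,0,0]},{"offset": [-0.0318,0.153,0.126],"dr": [0,0,0]},{"offset": [-0.0386,0.185,0.135],"dr": [0,0,0]},{"offset": [-0.0455,0.2184,0.139],"dr": [0,0,0]}]}}

```text
time: 10.5
eef_pos: [0.5243, 0.1731, 0.2294]
eef_rot: [[0.0, 0.979, 0.204], [0.0, 0.204, -0.979], [-1.0, 0.0, -0.0]]
force: [1.0, -1.5, -2.0]
opening: 0.183
```

```bash
python3 st.py; python3 -c "
from h import *
c=eyes.camera('scene');crop(c,(270,80,410,220),5,'s8.png')
c=eyes.camera('top');crop(c,(200,165,360,285),5,'t8.png')"
```

```text
t 10.5 pos [524.3 173.1 229.4] yaw_y 11.77 x [ 3.e-04  1.e-04 -1.e+00] F [ 1.  -1.5 -2. ] open 0.18309124519023928 q [0.26 0.35 1.82 0.   0.97 0.06]
```

View pics/s8.png

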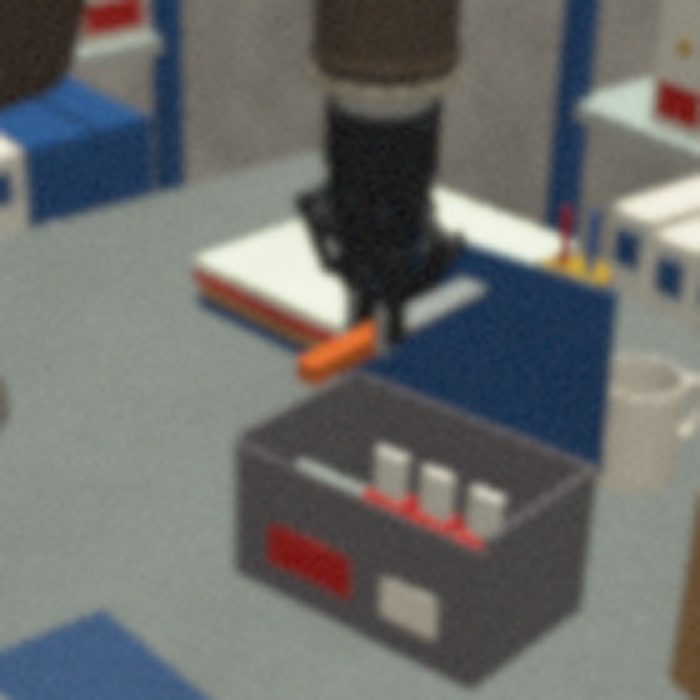

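View pics/t8.png

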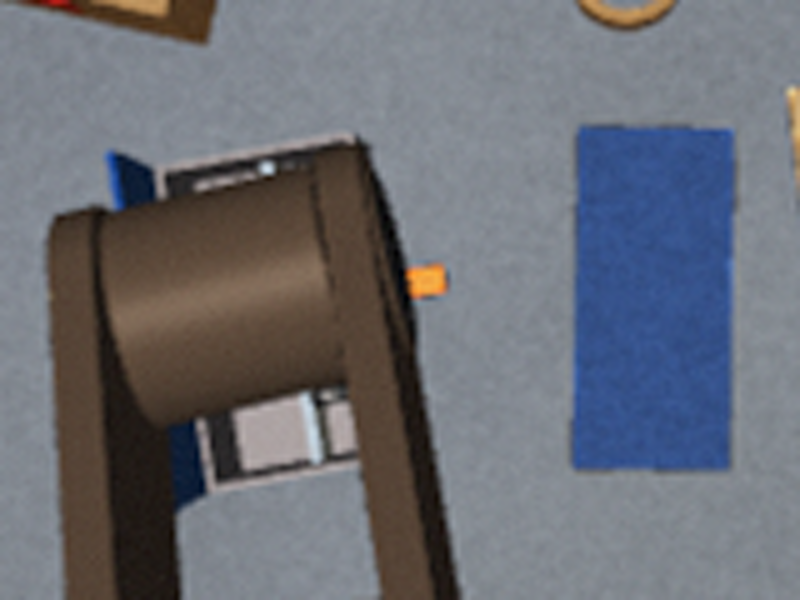

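Call:
{"name": "play_rows", "arguments": {"deltas": [{"offset": [-0.003,0.015,0],"dr": [0,0,0]},{"offset": [-0.006,0.03,0],"dr": [0,0,0]},{"offset": [-0.009,0.045,-0.002],"dr": [0,0,0]},{"offset": [-0.012,0.06,-0.004],"dr": [0,0,0]},{"offset": [-0.015,0.075,-0.005],"dr": [0,0,0]},{"offset": [-0.0168,0.082,-0.005],"dr": [0,0,0]},{"offset": [-0.0168,0.082,-0.005],"dr": [0,0,0]},{"offset": [-0.0168,0.082,-0.005],"dr": [0,0,0]}]}}

```text
time: 11.4
eef_pos: [0.5179, 0.2048, 0.2272]
eef_rot: [[0.0, 0.979, 0.204], [0.0, 0.204, -0.979], [-1.0, 0.0, -0.0]]
force: [-0.7, -0.5, -1.4]
opening: 0.189
```

Call:
{"name": "play_rows", "arguments": {"deltas": [{"offset": [0.01,-0.05,0],"dr": [0,0,0]},{"offset": [0.02,-0.1,0],"dr": [0,0,0]},{"offset": [0.04,-0.2,0],"dr": [0,0,0]},{"offset": [0.06,-0.3,0],"dr": [0,0,0]},{"offset": [0.08,-0.4,0],"dr": [0,0,-0.09]},{"offset": [0.08,-0.5,0],"dr": [0,0,-0.18]},{"offset": [0.08,-0.55,0],"dr": [0,0,-0.27]},{"offset": [0.08,-0.55,0],"dr": [0,0,-0.36]}]}}

```text
time: 12.2
eef_pos: [0.5498, -0.0182, 0.2272]
eef_rot: [[0.0, 0.933, -0.361], [-0.0, -0.361, -0.933], [-1.0, 0.0, 0.0]]
force: [0.2, 0.8, -1.3]
opening: 0.184
```

```bash
python3 st.py; python3 -c "
from h import *
c=eyes.camera('scene');crop(c,(230,80,410,220),4,'s9.png')
c=eyes.camera('top');crop(c,(200,165,360,285),5,'t9.png')"
```

```text
t 12.2 pos [549.8 -18.2 227.2] yaw_y -21.15 x [ 3.e-04 -4.e-04 -1.e+00] F [ 0.2  0.8 -1.3] open 0.18377063654954806 q [-0.09  0.35  1.83 -0.    0.96  0.28]
```

View pics/s9.png

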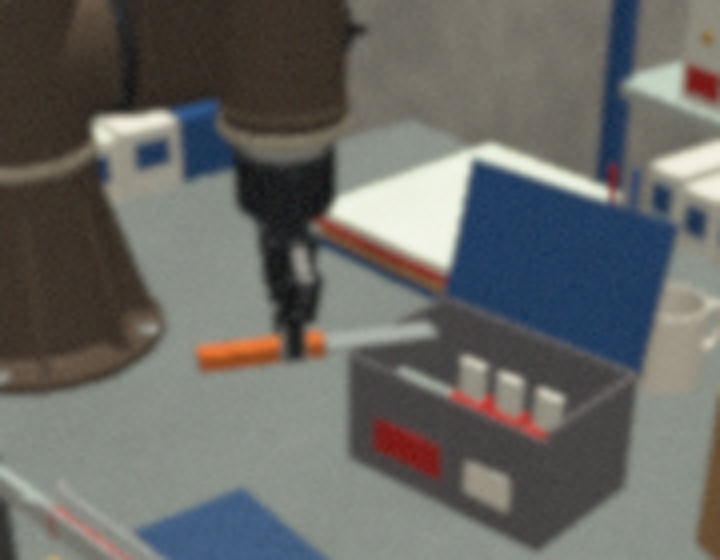

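View pics/t9.png

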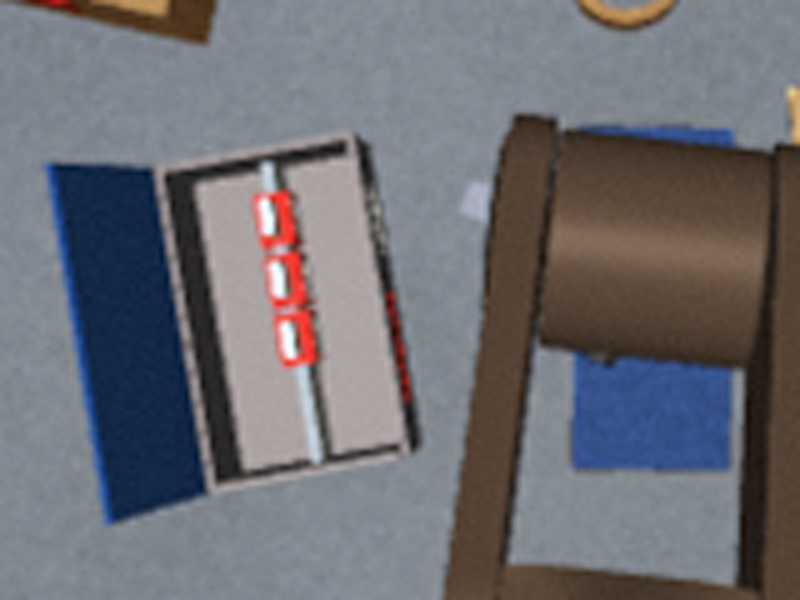

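Call:
{"name": "play_rows", "arguments": {"deltas": [{"offset": [0,0,0],"dr": [0,0,-0.095]},{"offset": [-0.02,-0.02,0],"dr": [0,0,-0.19]},{"offset": [-0.04,-0.03,0],"dr": [0,0,-0.285]},{"offset": [-0.0725,-0.055,0],"dr": [0,0,-0.38]},{"offset": [-0.0725,-0.055,-0.1],"dr": [0,0,-0.475]},{"offset": [-0.0725,-0.055,-0.2],"dr": [0,0,-0.57]},{"offset": [-0.0725,-0.055,-0.3],"dr": [0,0,-0.665]},{"offset": [-0.0725,-0.055,-0.4],"dr": [0,0,-0.732]}]}}

```text
time: 13.1
eef_pos: [0.521, -0.0369, 0.066]
eef_rot: [[0.001, 0.06, -0.998], [-0.0, -0.998, -0.06], [-1.0, 0.0, -0.001]]
force: [0.6, 0.1, -1.3]
opening: 0.187
```

Call:
{"name": "play_rows", "arguments": {"deltas": [{"offset": [0,0,0],"dr": [0,0,0]},{"offset": [0,0,0],"dr": [0,0,0]},{"offset": [0,0,0],"dr": [0,0,0]},{"offset": [0,0,0],"dr": [0,0,0]},{"offset": [0,0,0],"dr": [0,0,0]},{"offset": [0,0,0],"dr": [0,0,0]},{"offset": [0,0,0],"dr": [0,0,0]},{"offset": [0,0,0],"dr": [0,0,0]}]}}

```text
time: 13.9
eef_pos: [0.5209, -0.0373, 0.0673]
eef_rot: [[0.0, 0.061, -0.998], [-0.0, -0.998, -0.061], [-1.0, 0.0, -0.0]]
force: [-0.1, 0.0, -1.0]
opening: 0.185
```

```bash
python3 st.py
```

```text
t 13.9 pos [520.9 -37.3  67.3] yaw_y -86.51 x [ 3.e-04 -0.e+00 -1.e+00] F [-0.1  0.  -1. ] open 0.18533347612451453 q [-0.13  0.54  2.03  0.    0.58  1.38]
```

Lower 61 mm to the mat, gently at the end.

Call:
{"name": "play_rows", "arguments": {"deltas": [{"offset": [0,0,-0.04],"dr": [0,0,0]},{"offset": [0,0,-0.08],"dr": [0,0,0]},{"offset": [0,0,-0.12],"dr": [0,0,0]},{"offset": [0,0,-0.14],"dr": [0,0,0]},{"offset": [0,0,-0.148],"dr": [0,0,0]},{"offset": [0,0,-0.153],"dr": [0,0,0]},{"offset": [0,0,-0.153],"dr": [0,0,0]},{"offset": [0,0,-0.153],"dr": [0,0,0]}]}}

```text
time: 14.7
eef_pos: [0.5211, -0.0373, 0.0064]
eef_rot: [[0.001, 0.061, -0.998], [-0.0, -0.998, -0.061], [-1.0, 0.0, -0.001]]
force: [-0.0, -0.1, -0.7]
opening: 0.187
```

```bash
python3 st.py
```

```text
t 14.7 pos [521.1 -37.3   6.4] yaw_y -86.52 x [ 7.e-04 -1.e-04 -1.e+00] F [-0.  -0.1 -0.7] open 0.1867499193063604 q [-0.13  0.65  2.05  0.    0.44  1.38]
```

Call:
{"name": "play_rows", "arguments": {"deltas": [{"offset": [0,0,-0.001],"dr": [0,0,0]},{"offset": [0,0,-0.001],"dr": [0,0,0]},{"offset": [0,0,-0.001],"dr": [0,0,0]},{"offset": [0,0,-0.001],"dr": [0,0,0]},{"offset": [0,0,-0.001],"dr": [0,0,0]},{"offset": [0,0,-0.001],"dr": [0,0,0]},{"offset": [0,0,-0.001],"dr": [0,0,0]},{"offset": [0,0,-0.001],"dr": [0,0,0]}], "grip": 0.2}}

```text
time: 15.5
eef_pos: [0.5208, -0.0373, 0.0055]
eef_rot: [[0.0, 0.061, -0.998], [0.0, -0.998, -0.061], [-1.0, -0.0, -0.0]]
force: [-0.4, 0.2, -0.1]
opening: 0.597
```

Call:
{"name": "play_rows", "arguments": {"deltas": [{"offset": [0,0,0.1],"dr": [0,0,0]},{"offset": [0,0,0.2],"dr": [0,0,0]},{"offset": [0,0,0.3],"dr": [0,0,0]},{"offset": [0,0,0.4],"dr": [0,0,0]},{"offset": [-0.1,0,0.5],"dr": [0,0,0]},{"offset": [-0.1,0.1,0.5],"dr": [0,0,0]},{"offset": [-0.1,0.2,0.5],"dr": [0,0,0]},{"offset": [-0.1,0.2,0.5],"dr": [0,0,0]}]}}

```text
time: 16.3
eef_pos: [0.4806, 0.0459, 0.2062]
eef_rot: [[0.001, 0.063, -0.998], [0.001, -0.998, -0.063], [-1.0, -0.001, -0.001]]
force: [-0.3, -0.7, -0.5]
opening: 0.604
```

```bash
python3 st.py; python3 op.py; cat > tags.py <<'E'
from h import *
c=eyes.camera('top'); im=c['img'].astype(int); R,G,B=im[...,0],im[...,1],im[...,2]
roi=np.zeros(R.shape,bool);roi[200:245,245:270]=1
m=(R-B>100)&roi
C=np.array([513.4,224.9]);x=np.array([-.204,.979]);y=np.array([-.979,-.204])
n,l,s,ce=cv2.connectedComponentsWithStats(m.astype(np.uint8))
w=((R+G+B)>560)&roi; w=w&(cv2.dilate(m.astype(np.uint8),np.ones((5,5)))>0)
n,l,s,ce=cv2.connectedComponentsWithStats(w.astype(np.uint8))
for i in range(1,n):
    if s[i,4]>8:
        p=pl(c,*ce[i],.110)[:2]*1000; print('white',s[i],ce[i].round(1),'@115',p.round(1),'box',((p-C)@x).round(1),((p-C)@y).round(1))
cb=np.nonzero(m);print('red y range box', )
P=np.array([pl(c,u,v,.077)[:2]*1000 for v,u in zip(*cb)])-C
print(np.percentile(P@x,[2,98]),np.percentile(P@y,[1,99]))
crop(c,(225,185,285,265),9,'t10.png')
for by in(-69,-23,23): print(proj(c,np.r_[(C+y*by)/1000,.115]))
E
python3 tags.py
```

```text
t 16.3 pos [480.6  45.9 206.2] yaw_y -86.39 x [ 1.3e-03  8.0e-04 -1.0e+00] F [-0.3 -0.7 -0.5] open 0.604308551749795 q [0.03 0.28 2.   0.   0.86 1.54]
white [252 205   3   7  18] [252.8 208.3] @115 [578.1 239.3] box 0.9 -66.3
white [254 217   3   8  17] [255.1 220.7] @115 [534.8 229.8] box 0.4 -21.9
white [256 229   3   8  17] [257.1 232.5] @115 [493.7 221.4] box 0.6 20.0
red y range box
[-12.49216876  11.38267953] [-85.21694136  38.01383815]
[252.73820107 207.47388981]
[254.97404219 220.3586509 ]
[257.21701855 233.29550723]Traceback (most recent call last):
  File "op.py", line 19, in <module>
    p,d=opener();print('grip x=+25:',(p+25*d).round(1))
        ~~~~~~^^
  File "op.py", line 6, in opener
    m=big(c,m&roi)[0]
      ~~~~~~~~~~~~^^^
IndexError: list index out of range
```

View pics/t10.png

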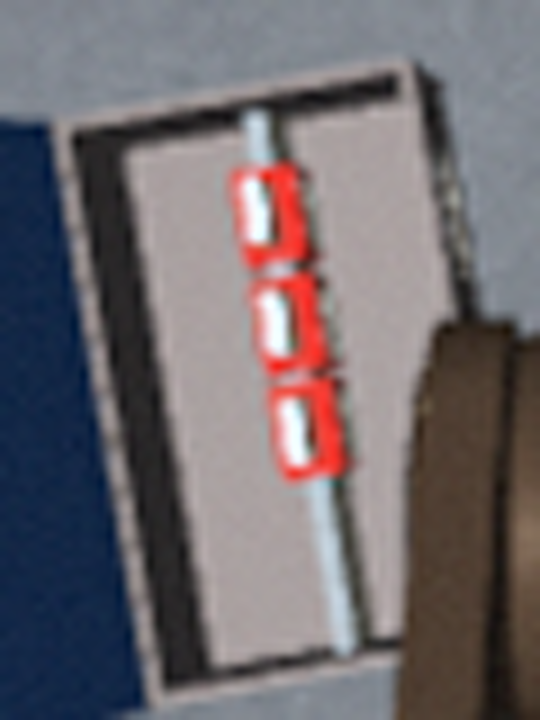

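Call:
{"name": "play_rows", "arguments": {"deltas": [{"offset": [0.033,0.12,0],"dr": [0,0,0.091]},{"offset": [0.033,0.24,0],"dr": [0,0,0.091]},{"offset": [0.033,0.36,0],"dr": [0,0,0.091]},{"offset": [0.033,0.439,0],"dr": [0,0,0.091]},{"offset": [0.033,0.439,-0.08],"dr": [0,0,0.091]},{"offset": [0.033,0.439,-0.14],"dr": [0,0,0.091]},{"offset": [0.033,0.439,-0.14],"dr": [0,0,0.091]},{"offset": [0.033,0.439,-0.14],"dr": [0,0,0.091]}], "grip": 0.0}}

```text
time: 17.2
eef_pos: [0.4941, 0.2174, 0.1495]
eef_rot: [[-0.001, 0.201, -0.98], [-0.001, -0.98, -0.201], [-1.0, 0.0, 0.001]]
force: [0.5, -0.4, -0.0]
opening: 0.499
```

```bash
python3 st.py;python3 op.py
```

```text
t 17.2 pos [494.1 217.4 149.5] yaw_y -78.38 x [-1.2e-03 -6.0e-04 -1.0e+00] F [ 0.5 -0.4 -0. ] open 0.49905809153376696 q [ 0.36  0.43  1.93 -0.    0.78  1.73]
handle c [496.2 -37.5] 132 blade c [591.  -31.4] 150
dist (95) 95.0 ang 3.68
grip x=+25: [521.1 -35.9]
[0.49466862 0.21770504 0.15021757]
```

Call:
{"name": "play_rows", "arguments": {"deltas": [{"offset": [0,0.009,-0.03],"dr": [0,0,0]},{"offset": [0,0.009,-0.07],"dr": [0,0,0]},{"offset": [0,0.009,-0.11],"dr": [0,0,0]},{"offset": [0,0.009,-0.145],"dr": [0,0,0]},{"offset": [0,0.009,-0.145],"dr": [0,0,0]},{"offset": [0,0.009,-0.145],"dr": [0,0,0]},{"offset": [0,0.009,-0.145],"dr": [0,0,0]},{"offset": [0,0.009,-0.145],"dr": [0,0,0]}]}}

```text
time: 18.05
eef_pos: [0.4945, 0.222, 0.0923]
eef_rot: [[0.001, 0.202, -0.979], [0.0, -0.979, -0.202], [-1.0, -0.0, -0.001]]
force: [-0.6, 0.3, -0.3]
opening: 0.498
```

Call:
{"name": "play_rows", "arguments": {"deltas": [{"offset": [0,0,0],"dr": [0,0,0]},{"offset": [0,0,0],"dr": [0,0,0]},{"offset": [0,0,0],"dr": [0,0,0]},{"offset": [0,0,0],"dr": [0,0,0]},{"offset": [0,0,0],"dr": [0,0,0]},{"offset": [0,0,0],"dr": [0,0,0]},{"offset": [0,0,0],"dr": [0,0,0]},{"offset": [0,0,0],"dr": [0,0,0]}], "grip": -1, "grip_force": 40}}

```text
time: 18.85
eef_pos: [0.494, 0.2219, 0.0916]
eef_rot: [[0.0, 0.202, -0.979], [0.0, -0.979, -0.202], [-1.0, -0.0, -0.0]]
force: [-0.5, -0.4, 5.1]
opening: 0.084
```

```bash
python3 st.py; python3 -c "
from h import *
c=eyes.camera('scene');crop(c,(270,100,410,220),5,'s11.png')"
```

```text
t 18.85 pos [494.  221.9  91.6] yaw_y -78.33 x [ 1.e-04  1.e-04 -1.e+00] F [-0.5 -0.4  5.1] open 0.08385362919648424 q [0.37 0.52 1.97 0.   0.65 1.73]
```

View pics/s11.png

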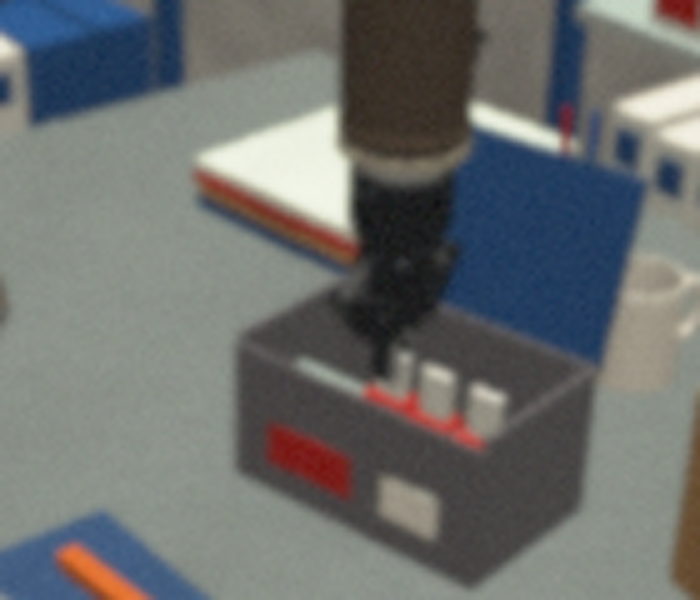

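Call:
{"name": "play_rows", "arguments": {"deltas": [{"offset": [0,0,0.1],"dr": [0,0,0]},{"offset": [0,0,0.2],"dr": [0,0,0]},{"offset": [0,0,0.3],"dr": [0,0,0]},{"offset": [0,0,0.385],"dr": [0,0,0]},{"offset": [0,0,0.385],"dr": [0,0,0]},{"offset": [0,0,0.385],"dr": [0,0,0]},{"offset": [0,0,0.385],"dr": [0,0,0]},{"offset": [0,0,0.385],"dr": [0,0,0]}]}}

```text
time: 19.7
eef_pos: [0.4933, 0.2216, 0.2441]
eef_rot: [[-0.002, 0.202, -0.979], [-0.001, -0.979, -0.202], [-1.0, 0.0, 0.002]]
force: [0.6, 0.3, 0.3]
opening: 0.084
```

```bash
python3 st.py; python3 - <<'E'
from h import *
c=eyes.camera('top'); im=c['img'].astype(int); R,G,B=im[...,0],im[...,1],im[...,2]
roi=np.zeros(R.shape,bool);roi[165:275,350:410]=1
m=big(c,(R-B>100)&(G<120)&roi)[0]
v,u=np.nonzero(m);P=np.array([pl(c,a,b,.15)[:2]*1000 for a,b in zip(u,v)],np.float32)
W=(R-B)[m].astype(float)
l=cv2.fitLine(P,cv2.DIST_L2,0,.01,.01).ravel();print('red',l,np.degrees(np.arctan2(l[1],l[0])),P[:,0].min(),P[:,0].max())
g=(abs(R-B)<40)&((R+G+B)>480)&roi; g[:227]=0
n,lab,s,ce=cv2.connectedComponentsWithStats(g.astype(np.uint8))
for i in range(1,n):
    if s[i,4]>10:
        v,u=np.nonzero(lab==i);Q=np.array([pl(c,a,b,.15)[:2]*1000 for a,b in zip(u,v)],np.float32)
        k=cv2.fitLine(Q,cv2.DIST_L2,0,.01,.01).ravel();print(s[i],'grey',k,np.degrees(np.arctan2(k[1],k[0])),Q.min(0),Q.max(0))
s=eyes.camera('scene');crop(s,(215,175,295,265),8,'s12.png');crop(c,(350,170,410,270),6,'t12.png')
crop(s,(270,60,410,200),4,'s12b.png')
E
```

```text
t 19.7 pos [493.3 221.6 244.1] yaw_y -78.33 x [-2.2e-03 -8.0e-04 -1.0e+00] F [0.6 0.3 0.3] open 0.08356674867294163 q [0.37 0.32 1.83 0.   1.   1.73]
red [ 9.9024981e-01  1.3930295e-01  5.9909393e+02 -2.1193536e+02] 8.007514 526.6801 671.32196
[385 228   5  25  59] grey [ 9.9017239e-01  1.3985205e-01  4.7951224e+02 -2.2872935e+02] 8.039286 [ 438.246   -236.64496] [ 519.9891  -221.92363]
```

View pics/s12.png

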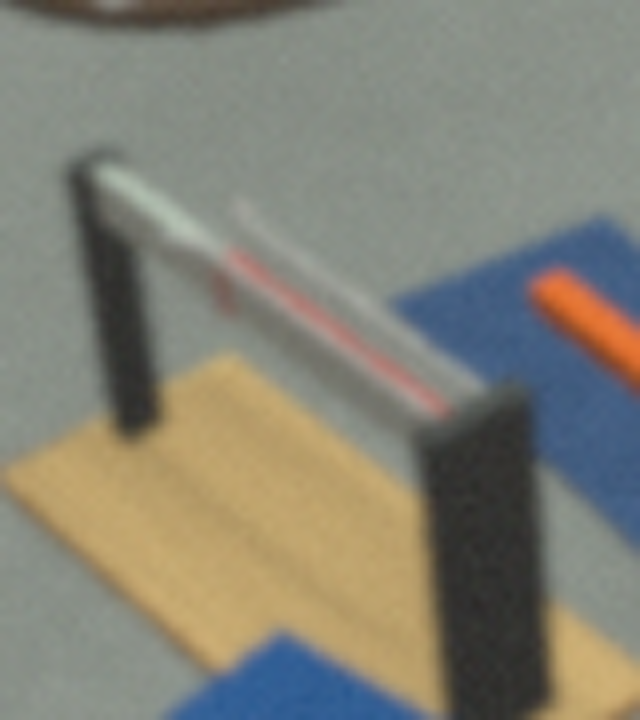

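View pics/t12.png

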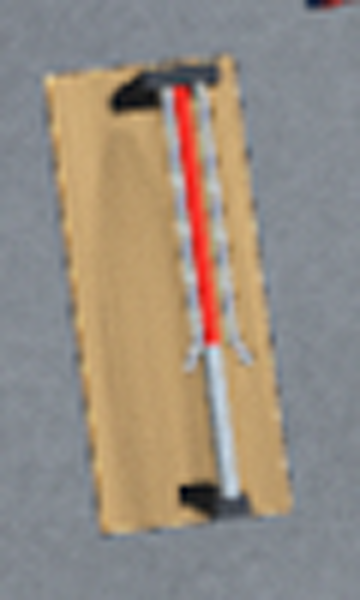

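View pics/s12b.png

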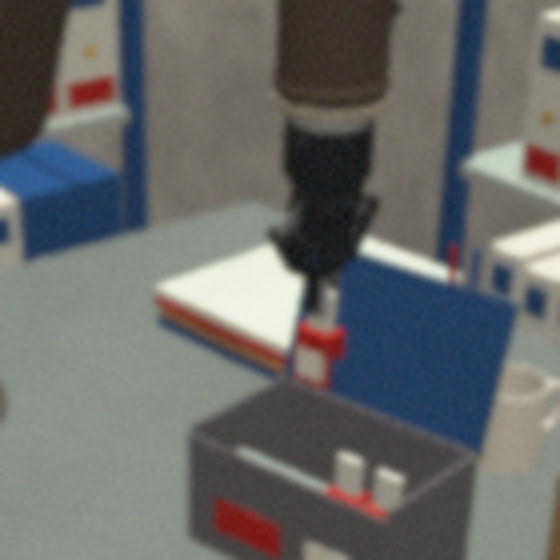

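Call:
{"name": "play_rows", "arguments": {"deltas": [{"offset": [-0.005,-0.12,0],"dr": [0,0,0]},{"offset": [-0.01,-0.24,0],"dr": [0,0,0]},{"offset": [-0.015,-0.36,0],"dr": [0,0,-0.01]},{"offset": [-0.02,-0.48,0],"dr": [0,0,-0.02]},{"offset": [-0.025,-0.6,0],"dr": [0,0,-0.03]},{"offset": [-0.03,-0.72,0],"dr": [0,0,-0.04]},{"offset": [-0.035,-0.84,0],"dr": [0,0,-0.04]},{"offset": [-0.038,-0.96,0],"dr": [0,0,-0.04]}]}}

```text
time: 20.6
eef_pos: [0.4781, -0.1641, 0.2451]
eef_rot: [[-0.001, 0.14, -0.99], [0.0, -0.99, -0.14], [-1.0, -0.0, 0.001]]
force: [1.3, 1.0, -1.2]
opening: 0.084
```

Call:
{"name": "play_rows", "arguments": {"deltas": [{"offset": [0,-0.1,0],"dr": [0,0,0]},{"offset": [0,-0.16,0],"dr": [0,0,0]},{"offset": [0,-0.166,0],"dr": [0,0,0]},{"offset": [0,-0.166,0],"dr": [0,0,0]},{"offset": [0,-0.166,0],"dr": [0,0,0]},{"offset": [0,-0.166,0],"dr": [0,0,0]},{"offset": [0,-0.166,0],"dr": [0,0,0]},{"offset": [0,-0.166,0],"dr": [0,0,0]}]}}

```text
time: 21.4
eef_pos: [0.4789, -0.2279, 0.2456]
eef_rot: [[0.0, 0.141, -0.99], [-0.0, -0.99, -0.141], [-1.0, 0.0, -0.0]]
force: [0.2, 0.9, 0.4]
opening: 0.081
```

```bash
cat > rl.py <<'E'
from h import *
s=telemetry.state();p=s['eef_pos'][:2]*1000
o=np.array([526.5,-222.15]);y=np.array([.9902,.1397]);x=np.array([.1397,-.9902])
print('rail x',((p-o)@x).round(2),'rail y',((p-o)@y-20).round(1))
E
python3 st.py; python3 rl.py
```

```text
t 21.4 pos [ 478.9 -227.9  245.6] yaw_y -81.88 x [ 1.e-04 -0.e+00 -1.e+00] F [0.2 0.9 0.4] open 0.08121609259981259 q [-0.5   0.3   1.85  0.    0.99  0.93]
rail x -0.94 rail y -67.9
```

Call:
{"name": "play_rows", "arguments": {"deltas": [{"offset": [0,-0.0023,-0.03],"dr": [0,0,0]},{"offset": [0,-0.0023,-0.06],"dr": [0,0,0]},{"offset": [0,-0.0023,-0.08],"dr": [0,0,0]},{"offset": [0,-0.0023,-0.1],"dr": [0,0,0]},{"offset": [0,-0.0023,-0.115],"dr": [0,0,0]},{"offset": [0,-0.0023,-0.125],"dr": [0,0,0]},{"offset": [0,-0.0023,-0.125],"dr": [0,0,0]},{"offset": [0,-0.0023,-0.125],"dr": [0,0,0]}]}}

```text
time: 22.2
eef_pos: [0.4789, -0.2295, 0.1956]
eef_rot: [[0.0, 0.14, -0.99], [-0.0, -0.99, -0.14], [-1.0, 0.0, -0.0]]
force: [0.1, 0.2, -0.4]
opening: 0.088
```

```bash
python3 st.py; python3 rl.py; python3 -c "
from h import *
c=eyes.camera('scene');crop(c,(200,160,300,260),7,'s13.png')"
```

```text
t 22.2 pos [ 478.9 -229.5  195.6] yaw_y -81.93 x [ 2.e-04 -1.e-04 -1.e+00] F [ 0.1  0.2 -0.4] open 0.08818608613564226 q [-0.5   0.36  1.91  0.    0.88  0.93]
rail x 0.65 rail y -68.1
```

View pics/s13.png

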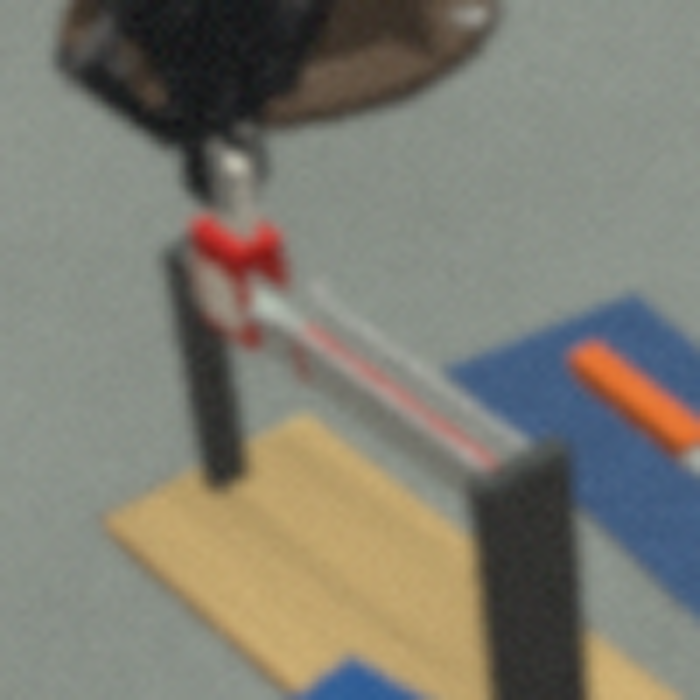

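Call:
{"name": "play_rows", "arguments": {"deltas": [{"offset": [0,0.001,-0.02],"dr": [0,0,0]},{"offset": [0,0.001,-0.04],"dr": [0,0,0]},{"offset": [0,0.001,-0.055],"dr": [0,0,0]},{"offset": [0,0.001,-0.063],"dr": [0,0,0]},{"offset": [0,0.001,-0.063],"dr": [0,0,0]},{"offset": [0,0.001,-0.063],"dr": [0,0,0]},{"offset": [0,0.001,-0.063],"dr": [0,0,0]},{"offset": [0,0.001,-0.063],"dr": [0,0,0]}]}}

```text
time: 23.05
eef_pos: [0.4788, -0.229, 0.1703]
eef_rot: [[0.0, 0.14, -0.99], [-0.0, -0.99, -0.14], [-1.0, 0.0, -0.0]]
force: [0.6, -0.3, -1.2]
opening: 0.083
```

```bash
python3 st.py; python3 rl.py; python3 -c "
from h import *
c=eyes.camera('scene');crop(c,(200,160,300,260),7,'s14.png')"
```

```text
t 23.05 pos [ 478.8 -229.   170.3] yaw_y -81.93 x [ 0. -0. -1.] F [ 0.6 -0.3 -1.2] open 0.08289380973539406 q [-0.5   0.39  1.93 -0.    0.82  0.93]
rail x 0.17 rail y -68.2
```

View pics/s14.png

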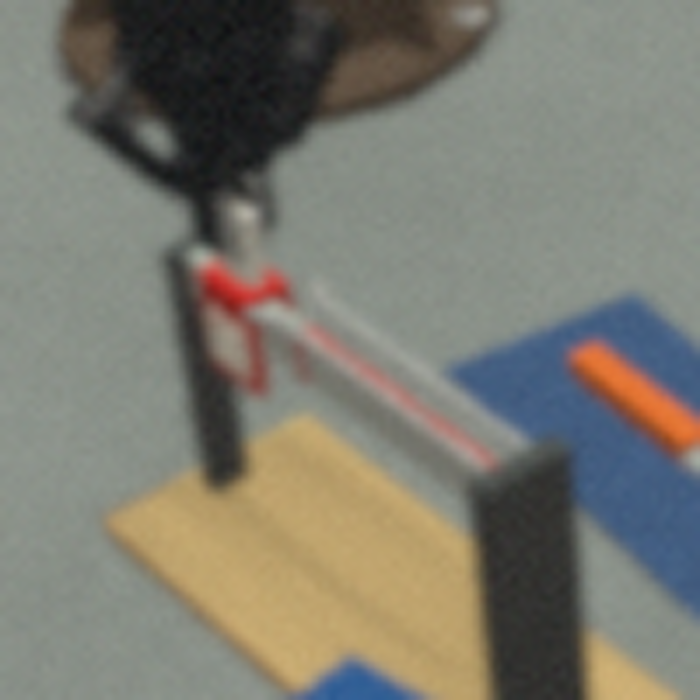

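Call:
{"name": "play_rows", "arguments": {"deltas": [{"offset": [0.02,0.0028,0],"dr": [0,0,0]},{"offset": [0.04,0.0056,0],"dr": [0,0,0]},{"offset": [0.06,0.0085,0],"dr": [0,0,0]},{"offset": [0.08,0.0113,0],"dr": [0,0,0]},{"offset": [0.1,0.0141,0],"dr": [0,0,0]},{"offset": [0.12,0.0169,0],"dr": [0,0,0]},{"offset": [0.14,0.0197,0],"dr": [0,0,0]},{"offset": [0.15,0.0212,0],"dr": [0,0,0]}]}}

```text
time: 23.9
eef_pos: [0.5397, -0.2205, 0.1703]
eef_rot: [[0.0, 0.141, -0.99], [-0.0, -0.99, -0.141], [-1.0, 0.0, -0.0]]
force: [0.7, -0.2, -0.8]
opening: 0.083
```

```bash
python3 st.py; python3 rl.py
```

```text
t 23.9 pos [ 539.7 -220.5  170.3] yaw_y -81.91 x [ 2.e-04 -1.e-04 -1.e+00] F [ 0.7 -0.2 -0.8] open 0.08309817570216674 q [-0.44  0.46  1.82  0.    0.87  0.99]
rail x 0.17 rail y -6.7
```

Call:
{"name": "play_rows", "arguments": {"deltas": [{"offset": [0.04,0.0056,0],"dr": [0,0,0]},{"offset": [0.08,0.0113,0],"dr": [0,0,0]},{"offset": [0.12,0.0169,0],"dr": [0,0,0]},{"offset": [0.16,0.0226,0],"dr": [0,0,0]},{"offset": [0.2,0.0282,0],"dr": [0,0,0]},{"offset": [0.23,0.0324,0],"dr": [0,0,0]},{"offset": [0.255,0.036,0],"dr": [0,0,0]},{"offset": [0.2625,0.037,0],"dr": [0,0,0]}]}}

```text
time: 24.7
eef_pos: [0.6446, -0.2056, 0.1702]
eef_rot: [[0.0, 0.141, -0.99], [-0.0, -0.99, -0.141], [-1.0, 0.0, -0.0]]
force: [0.7, 0.1, -0.8]
opening: 0.085
```

```bash
python3 st.py; python3 rl.py; python3 -c "
from h import *
c=eyes.camera('scene');crop(c,(200,160,300,260),7,'s15.png')"
```

```text
t 24.7 pos [ 644.6 -205.6  170.2] yaw_y -81.91 x [ 1.e-04 -0.e+00 -1.e+00] F [ 0.7  0.1 -0.8] open 0.08487352097447987 q [-0.35  0.58  1.59  0.    0.98  1.08]
rail x 0.11 rail y 99.2
```

View pics/s15.png

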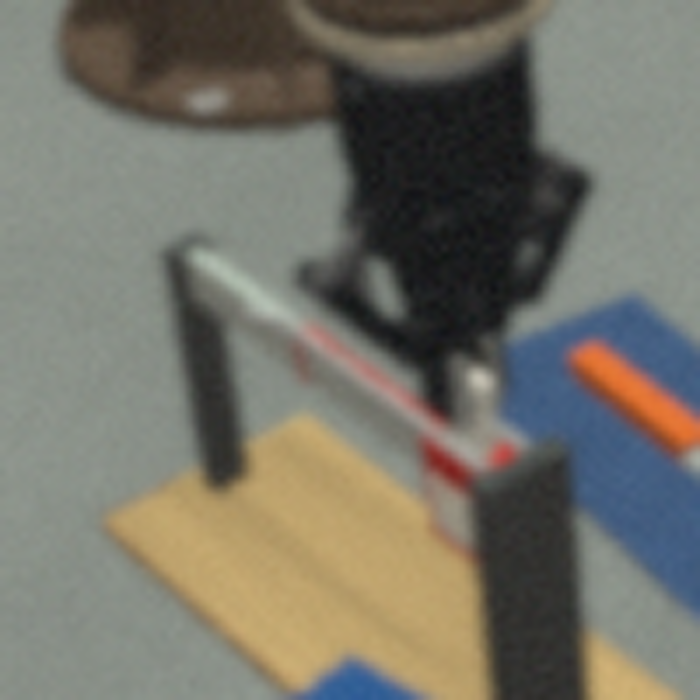

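Call:
{"name": "play_rows", "arguments": {"deltas": [{"offset": [0.003,0.0004,-0.001],"dr": [0,0,0]},{"offset": [0.006,0.0008,-0.001],"dr": [0,0,0]},{"offset": [0.009,0.0012,-0.001],"dr": [0,0,0]},{"offset": [0.009,0.0012,-0.001],"dr": [0,0,0]},{"offset": [0.009,0.0012,-0.001],"dr": [0,0,0]},{"offset": [0.009,0.0012,-0.001],"dr": [0,0,0]},{"offset": [0.009,0.0012,-0.001],"dr": [0,0,0]},{"offset": [0.009,0.0012,-0.001],"dr": [0,0,0]}]}}

```text
time: 25.55
eef_pos: [0.6473, -0.2053, 0.1699]
eef_rot: [[-0.0, 0.14, -0.99], [-0.0, -0.99, -0.14], [-1.0, 0.0, 0.0]]
force: [-0.0, 0.1, -0.3]
opening: 0.082
```

Call:
{"name": "play_rows", "arguments": {"deltas": [{"offset": [0,0,0],"dr": [0,0,0]},{"offset": [0,0,0],"dr": [0,0,0]},{"offset": [0,0,0],"dr": [0,0,0]},{"offset": [0,0,0],"dr": [0,0,0]},{"offset": [0,0,0.05],"dr": [0,0,0]},{"offset": [0,0,0.1],"dr": [0,0,0]},{"offset": [0,0,0.15],"dr": [0,0,0]},{"offset": [0,0,0.15],"dr": [0,0,0]}], "grip": 0}}

```text
time: 26.35
eef_pos: [0.6488, -0.2057, 0.2329]
eef_rot: [[0.004, 0.14, -0.99], [-0.001, -0.99, -0.14], [-1.0, 0.002, -0.004]]
force: [0.3, -0.3, 0.2]
opening: 0.499
```

```bash
python3 st.py; python3 rl.py
```

```text
t 26.35 pos [ 648.8 -205.7  232.9] yaw_y -81.93 x [ 0.0041 -0.0015 -1.    ] F [ 0.3 -0.3  0.2] open 0.49937777406508443 q [-0.35  0.52  1.52  0.    1.1   1.08]
rail x 0.84 rail y 103.4
```

Call:
{"name": "play_rows", "arguments": {"deltas": [{"offset": [0,0.06,0],"dr": [0,0,0]},{"offset": [-0.04,0.17,0],"dr": [0,0,0.02]},{"offset": [-0.08,0.29,0],"dr": [0,0,0.04]},{"offset": [-0.12,0.4,0],"dr": [0,0,0.04]},{"offset": [-0.16,0.52,0],"dr": [0,0,0.04]},{"offset": [-0.2,0.63,0],"dr": [0,0,0.04]},{"offset": [-0.24,0.75,0],"dr": [0,0,0.04]},{"offset": [-0.28,0.86,0],"dr": [0,0,0.04]}]}}

```text
time: 27.15
eef_pos: [0.5343, 0.1405, 0.2295]
eef_rot: [[-0.0, 0.202, -0.979], [0.0, -0.979, -0.202], [-1.0, -0.0, 0.0]]
force: [-0.3, -0.5, 0.3]
opening: 0.499
```

```bash
python3 st.py
```

```text
t 27.15 pos [534.3 140.5 229.5] yaw_y -78.34 x [-2.e-04  0.e+00 -1.e+00] F [-0.3 -0.5  0.3] open 0.49928617934648317 q [0.2  0.35 1.82 0.   0.97 1.57]
```

Call:
{"name": "play_rows", "arguments": {"deltas": [{"offset": [0,0.11,0],"dr": [0,0,0]},{"offset": [0,0.218,0],"dr": [0,0,0]},{"offset": [0,0.218,-0.08],"dr": [0,0,0]},{"offset": [0,0.218,-0.16],"dr": [0,0,0]},{"offset": [0,0.218,-0.2],"dr": [0,0,0]},{"offset": [0,0.218,-0.2],"dr": [0,0,0]},{"offset": [0,0.218,-0.2],"dr": [0,0,0]},{"offset": [0,0.218,-0.2],"dr": [0,0,0]}]}}

```text
time: 27.95
eef_pos: [0.5361, 0.2261, 0.1509]
eef_rot: [[0.001, 0.202, -0.979], [0.001, -0.979, -0.202], [-1.0, -0.0, -0.002]]
force: [-0.0, -0.3, 0.3]
opening: 0.501
```

```bash
python3 st.py;python3 op.py; python3 -c "
from h import *
c=eyes.camera('scene');crop(c,(200,100,380,260),4,'s16.png')"
```

```text
t 27.95 pos [536.1 226.1 150.9] yaw_y -78.34 x [ 1.5e-03  5.0e-04 -1.0e+00] F [-0.  -0.3  0.3] open 0.5009679548215791 q [0.35 0.48 1.84 0.   0.83 1.71]
handle c [496.2 -37.5] 132 blade c [591.  -31.4] 150
dist (95) 95.0 ang 3.68
grip x=+25: [521.1 -35.9]
[0.53608266 0.22605246 0.15102159]
```

View pics/s16.png

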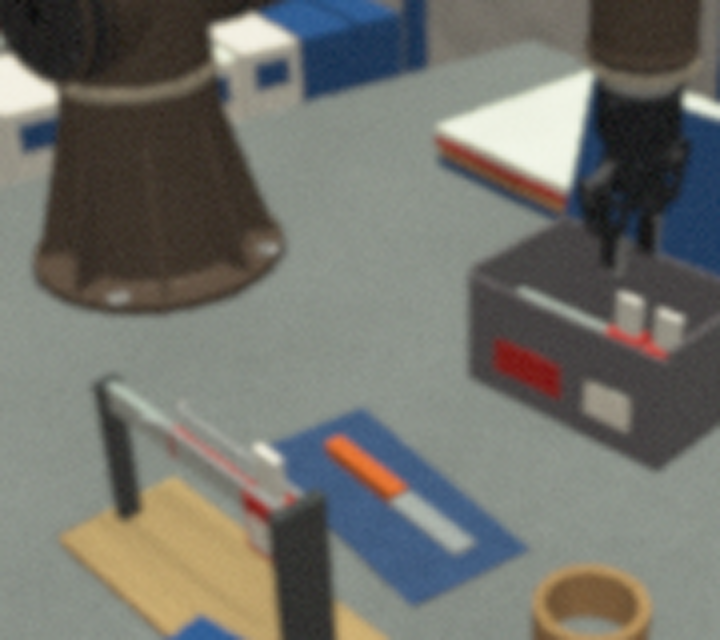

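Call:
{"name": "play_rows", "arguments": {"deltas": [{"offset": [-0.003,0.01,-0.03],"dr": [0,0,0]},{"offset": [-0.003,0.01,-0.07],"dr": [0,0,0]},{"offset": [-0.003,0.01,-0.11],"dr": [0,0,0]},{"offset": [-0.003,0.01,-0.1475],"dr": [0,0,0]},{"offset": [-0.003,0.01,-0.1475],"dr": [0,0,0]},{"offset": [-0.003,0.01,-0.1475],"dr": [0,0,0]},{"offset": [-0.003,0.01,-0.1475],"dr": [0,0,0]},{"offset": [-0.003,0.01,-0.1475],"dr": [0,0,0]}]}}

```text
time: 28.85
eef_pos: [0.5346, 0.2301, 0.0917]
eef_rot: [[0.001, 0.202, -0.979], [0.0, -0.979, -0.202], [-1.0, -0.0, -0.001]]
force: [0.1, 0.2, 0.1]
opening: 0.504
```

Call:
{"name": "play_rows", "arguments": {"deltas": [{"offset": [0,0,0],"dr": [0,0,0]},{"offset": [0,0,0],"dr": [0,0,0]},{"offset": [0,0,0],"dr": [0,0,0]},{"offset": [0,0,0],"dr": [0,0,0]},{"offset": [0,0,0],"dr": [0,0,0]},{"offset": [0,0,0],"dr": [0,0,0]},{"offset": [0,0,0],"dr": [0,0,0]},{"offset": [0,0,0],"dr": [0,0,0]}], "grip": -1, "grip_force": 40}}

```text
time: 29.65
eef_pos: [0.5342, 0.2299, 0.091]
eef_rot: [[0.0, 0.202, -0.979], [0.0, -0.979, -0.202], [-1.0, -0.0, -0.0]]
force: [-1.0, -0.8, 3.9]
opening: 0.082
```

Call:
{"name": "play_rows", "arguments": {"deltas": [{"offset": [0,0,0.1],"dr": [0,0,0]},{"offset": [0,0,0.2],"dr": [0,0,0]},{"offset": [0,0,0.3],"dr": [0,0,0]},{"offset": [0,0,0.385],"dr": [0,0,0]},{"offset": [0,0,0.385],"dr": [0,0,0]},{"offset": [0,0,0.385],"dr": [0,0,0]},{"offset": [0,0,0.385],"dr": [0,0,0]},{"offset": [0,0,0.385],"dr": [0,0,0]}]}}

```text
time: 30.45
eef_pos: [0.5335, 0.2297, 0.2435]
eef_rot: [[-0.002, 0.202, -0.979], [-0.001, -0.979, -0.202], [-1.0, 0.0, 0.002]]
force: [-0.0, 0.1, -0.6]
opening: 0.087
```

```bash
python3 st.py; python3 -c "
from h import *
c=eyes.camera('scene');crop(c,(270,60,410,200),4,'s17.png')"
```

```text
t 30.45 pos [533.5 229.7 243.5] yaw_y -78.33 x [-2.2e-03 -8.0e-04 -1.0e+00] F [-0.   0.1 -0.6] open 0.08671715238331718 q [0.35 0.37 1.74 0.   1.03 1.72]
```

View pics/s17.png

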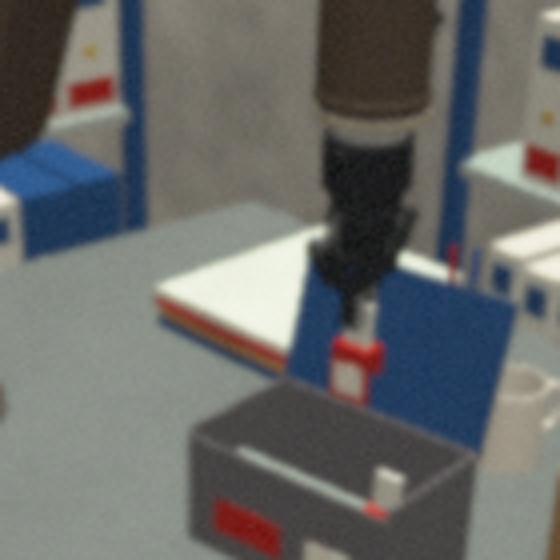

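Call:
{"name": "play_rows", "arguments": {"deltas": [{"offset": [-0.02,-0.12,0],"dr": [0,0,0]},{"offset": [-0.04,-0.24,0],"dr": [0,0,0]},{"offset": [-0.06,-0.36,0],"dr": [0,0,-0.01]},{"offset": [-0.08,-0.48,0],"dr": [0,0,-0.02]},{"offset": [-0.1,-0.6,0],"dr": [0,0,-0.03]},{"offset": [-0.12,-0.72,0],"dr": [0,0,-0.04]},{"offset": [-0.135,-0.84,0],"dr": [0,0,-0.04]},{"offset": [-0.1375,-0.96,0],"dr": [0,0,-0.04]}]}}

```text
time: 31.3
eef_pos: [0.4779, -0.1558, 0.2444]
eef_rot: [[-0.001, 0.14, -0.99], [0.001, -0.99, -0.14], [-1.0, -0.001, 0.001]]
force: [0.3, -0.8, -0.1]
opening: 0.08
```

Call:
{"name": "play_rows", "arguments": {"deltas": [{"offset": [0,-0.1,0],"dr": [0,0,0]},{"offset": [0,-0.18,0],"dr": [0,0,0]},{"offset": [0,-0.187,0],"dr": [0,0,0]},{"offset": [0,-0.187,0],"dr": [0,0,0]},{"offset": [0,-0.187,0],"dr": [0,0,0]},{"offset": [0,-0.187,0],"dr": [0,0,0]},{"offset": [0,-0.187,0],"dr": [0,0,0]},{"offset": [0,-0.187,0],"dr": [0,0,0]}]}}

```text
time: 32.1
eef_pos: [0.4793, -0.2282, 0.245]
eef_rot: [[0.0, 0.141, -0.99], [-0.0, -0.99, -0.141], [-1.0, 0.0, -0.0]]
force: [-0.5, 0.2, 0.2]
opening: 0.082
```

```bash
python3 st.py; python3 rl.py
```

```text
t 32.1 pos [ 479.3 -228.2  245. ] yaw_y -81.87 x [ 1.e-04 -0.e+00 -1.e+00] F [-0.5  0.2  0.2] open 0.08240448176032736 q [-0.5   0.3   1.85  0.    0.99  0.93]
rail x -0.56 rail y -67.6
```

Call:
{"name": "play_rows", "arguments": {"deltas": [{"offset": [0,-0.0018,-0.03],"dr": [0,0,0]},{"offset": [0,-0.0018,-0.06],"dr": [0,0,0]},{"offset": [0,-0.0018,-0.09],"dr": [0,0,0]},{"offset": [0,-0.0018,-0.12],"dr": [0,0,0]},{"offset": [0,-0.0018,-0.15],"dr": [0,0,0]},{"offset": [0,-0.0018,-0.175],"dr": [0,0,0]},{"offset": [0,-0.0018,-0.188],"dr": [0,0,0]},{"offset": [0,-0.0018,-0.188],"dr": [0,0,0]}]}}

```text
time: 32.9
eef_pos: [0.4791, -0.2296, 0.1692]
eef_rot: [[-0.0, 0.14, -0.99], [0.0, -0.99, -0.14], [-1.0, -0.0, 0.0]]
force: [1.0, -0.7, -0.3]
opening: 0.087
```

```bash
python3 st.py; python3 rl.py; python3 -c "
from h import *
c=eyes.camera('scene');crop(c,(200,160,300,260),7,'s18.png')"
```

```text
t 32.9 pos [ 479.1 -229.6  169.2] yaw_y -81.93 x [-4.e-04  3.e-04 -1.e+00] F [ 1.  -0.7 -0.3] open 0.08697151221967796 q [-0.5   0.39  1.93  0.    0.82  0.93]
rail x 0.71 rail y -68.0
```

View pics/s18.png

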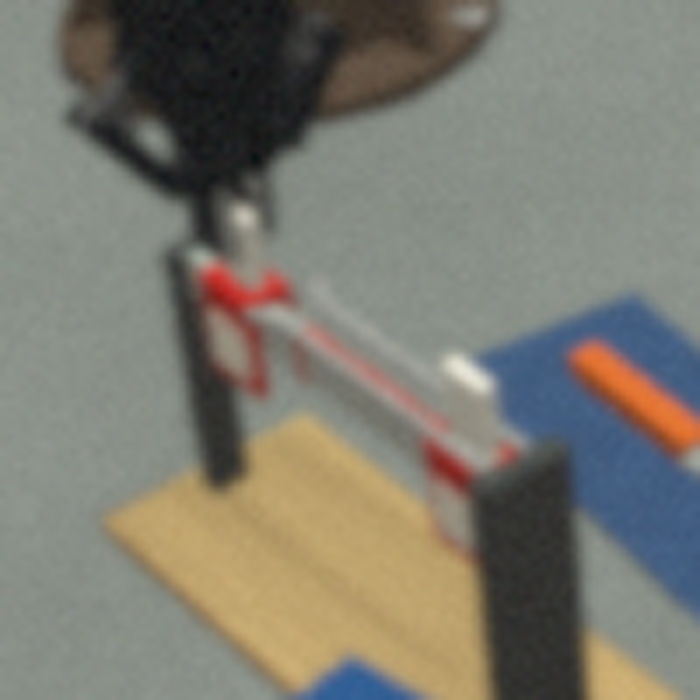

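Call:
{"name": "play_rows", "arguments": {"deltas": [{"offset": [0.02,0.004,0.001],"dr": [0,0,0]},{"offset": [0.04,0.0066,0.001],"dr": [0,0,0]},{"offset": [0.06,0.0095,0.001],"dr": [0,0,0]},{"offset": [0.08,0.0123,0.001],"dr": [0,0,0]},{"offset": [0.1,0.0151,0.001],"dr": [0,0,0]},{"offset": [0.12,0.0179,0.001],"dr": [0,0,0]},{"offset": [0.14,0.0207,0.001],"dr": [0,0,0]},{"offset": [0.16,0.0235,0.001],"dr": [0,0,0]}]}}

```text
time: 33.75
eef_pos: [0.5438, -0.2201, 0.1701]
eef_rot: [[-0.0, 0.14, -0.99], [0.0, -0.99, -0.14], [-1.0, -0.0, 0.0]]
force: [-0.2, -0.3, -0.8]
opening: 0.082
```

```bash
python3 st.py; python3 rl.py
```

```text
t 33.75 pos [ 543.8 -220.1  170.1] yaw_y -81.93 x [-1.e-04  0.e+00 -1.e+00] F [-0.2 -0.3 -0.8] open 0.08151759906614968 q [-0.44  0.46  1.81 -0.    0.87  0.99]
rail x 0.38 rail y -2.5
```

64.5 mm more.

Call:
{"name": "play_rows", "arguments": {"deltas": [{"offset": [0.03,0.0042,0],"dr": [0,0,0]},{"offset": [0.06,0.0085,0],"dr": [0,0,0]},{"offset": [0.09,0.0127,0],"dr": [0,0,0]},{"offset": [0.12,0.017,0],"dr": [0,0,0]},{"offset": [0.145,0.0205,0],"dr": [0,0,0]},{"offset": [0.159,0.0224,0],"dr": [0,0,0]},{"offset": [0.159,0.0224,-0.001],"dr": [0,0,0]},{"offset": [0.159,0.0224,-0.001],"dr": [0,0,0]}]}}

```text
time: 34.55
eef_pos: [0.6065, -0.2112, 0.1695]
eef_rot: [[-0.001, 0.141, -0.99], [0.0, -0.99, -0.141], [-1.0, -0.0, 0.001]]
force: [-0.7, -0.0, -0.9]
opening: 0.083
```

```bash
python3 st.py; python3 rl.py; python3 -c "
from h import *
c=eyes.camera('scene');crop(c,(200,160,300,260),7,'s19.png')"
```

```text
t 34.55 pos [ 606.5 -211.2  169.5] yaw_y -81.92 x [-6.e-04  1.e-04 -1.e+00] F [-0.7 -0.  -0.9] open 0.08310632358445073 q [-0.38  0.53  1.67 -0.    0.93  1.05]
rail x 0.3 rail y 60.7
```

View pics/s19.png

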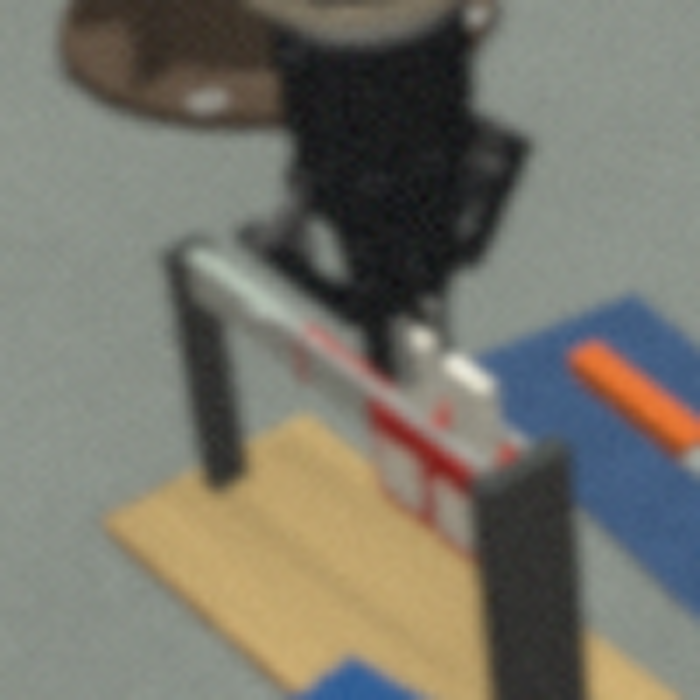

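Call:
{"name": "play_rows", "arguments": {"deltas": [{"offset": [0,0,0],"dr": [0,0,0]},{"offset": [0,0,0],"dr": [0,0,0]},{"offset": [0,0,0],"dr": [0,0,0]},{"offset": [0,0,0],"dr": [0,0,0]},{"offset": [0,0,0.05],"dr": [0,0,0]},{"offset": [0,0,0.1],"dr": [0,0,0]},{"offset": [0,0,0.15],"dr": [0,0,0]},{"offset": [0,0,0.15],"dr": [0,0,0]}], "grip": 0}}

```text
time: 35.4
eef_pos: [0.6081, -0.2118, 0.2325]
eef_rot: [[0.004, 0.14, -0.99], [-0.002, -0.99, -0.14], [-1.0, 0.002, -0.004]]
force: [0.6, 0.1, -0.5]
opening: 0.498
```

Call:
{"name": "play_rows", "arguments": {"deltas": [{"offset": [0,0.06,0],"dr": [0,0,0]},{"offset": [0,0.18,0],"dr": [0,0,0.02]},{"offset": [-0.01,0.3,0],"dr": [0,0,0.04]},{"offset": [-0.02,0.42,0],"dr": [0,0,0.04]},{"offset": [-0.03,0.54,0],"dr": [0,0,0.04]},{"offset": [-0.04,0.66,0],"dr": [0,0,0.04]},{"offset": [-0.06,0.78,0],"dr": [0,0,0.04]},{"offset": [-0.07,0.88,0],"dr": [0,0,0.04]}]}}

```text
time: 36.2
eef_pos: [0.5777, 0.1431, 0.2292]
eef_rot: [[-0.001, 0.203, -0.979], [0.0, -0.979, -0.203], [-1.0, -0.0, 0.001]]
force: [0.4, -0.3, -0.6]
opening: 0.499
```

```bash
python3 st.py; python3 op.py
```

```text
t 36.2 pos [577.7 143.1 229.2] yaw_y -78.3 x [-7.e-04  1.e-04 -1.e+00] F [ 0.4 -0.3 -0.6] open 0.4989222846394493 q [0.19 0.41 1.73 0.   1.01 1.56]
handle c [496.2 -37.5] 132 blade c [591.  -31.4] 150
dist (95) 95.0 ang 3.68
grip x=+25: [521.1 -35.9]
[0.57725671 0.14786831 0.22926596]
```

Call:
{"name": "play_rows", "arguments": {"deltas": [{"offset": [0,0.11,0],"dr": [0,0,0]},{"offset": [0,0.224,0],"dr": [0,0,0]},{"offset": [0,0.228,-0.08],"dr": [0,0,0]},{"offset": [0,0.228,-0.16],"dr": [0,0,0]},{"offset": [0,0.228,-0.2],"dr": [0,0,0]},{"offset": [0,0.228,-0.2],"dr": [0,0,0]},{"offset": [0,0.228,-0.2],"dr": [0,0,0]},{"offset": [0,0.228,-0.2],"dr": [0,0,0]}]}}

```text
time: 37.05
eef_pos: [0.5795, 0.232, 0.1508]
eef_rot: [[0.002, 0.202, -0.979], [0.001, -0.979, -0.202], [-1.0, -0.0, -0.002]]
force: [-0.1, 0.0, -0.9]
opening: 0.5
```

```bash
python3 st.py
```

```text
t 37.05 pos [579.5 232.  150.8] yaw_y -78.34 x [ 1.5e-03  5.0e-04 -1.0e+00] F [-0.1  0.  -0.9] open 0.5000275391391839 q [ 0.33  0.53  1.74 -0.    0.87  1.7 ]
```

Call:
{"name": "play_rows", "arguments": {"deltas": [{"offset": [-0.003,0.018,-0.03],"dr": [0,0,0]},{"offset": [-0.003,0.018,-0.07],"dr": [0,0,0]},{"offset": [-0.003,0.018,-0.11],"dr": [0,0,0]},{"offset": [-0.003,0.018,-0.1465],"dr": [0,0,0]},{"offset": [-0.003,0.018,-0.1465],"dr": [0,0,0]},{"offset": [-0.003,0.018,-0.1465],"dr": [0,0,0]},{"offset": [-0.003,0.018,-0.1465],"dr": [0,0,0]},{"offset": [-0.003,0.018,-0.1465],"dr": [0,0,0]}]}}

```text
time: 37.85
eef_pos: [0.5781, 0.2393, 0.0918]
eef_rot: [[0.001, 0.202, -0.979], [0.0, -0.979, -0.202], [-1.0, -0.0, -0.001]]
force: [0.3, 0.6, 0.2]
opening: 0.501
```

Call:
{"name": "play_rows", "arguments": {"deltas": [{"offset": [0,0,0],"dr": [0,0,0]},{"offset": [0,0,0],"dr": [0,0,0]},{"offset": [0,0,0],"dr": [0,0,0]},{"offset": [0,0,0],"dr": [0,0,0]},{"offset": [0,0,0],"dr": [0,0,0]},{"offset": [0,0,0],"dr": [0,0,0]},{"offset": [0,0,0],"dr": [0,0,0]},{"offset": [0,0,0],"dr": [0,0,0]}], "grip": -1, "grip_force": 40}}

```text
time: 38.65
eef_pos: [0.5777, 0.2392, 0.0912]
eef_rot: [[0.0, 0.202, -0.979], [0.0, -0.979, -0.202], [-1.0, -0.0, -0.0]]
force: [-0.7, -0.9, 5.4]
opening: 0.085
```

Call:
{"name": "play_rows", "arguments": {"deltas": [{"offset": [0,0,0.1],"dr": [0,0,0]},{"offset": [0,0,0.2],"dr": [0,0,0]},{"offset": [0,0,0.3],"dr": [0,0,0]},{"offset": [0,0,0.385],"dr": [0,0,0]},{"offset": [0,0,0.385],"dr": [0,0,0]},{"offset": [0,0,0.385],"dr": [0,0,0]},{"offset": [0,0,0.385],"dr": [0,0,0]},{"offset": [0,0,0.385],"dr": [0,0,0]}]}}

```text
time: 39.45
eef_pos: [0.5768, 0.2389, 0.2435]
eef_rot: [[-0.002, 0.202, -0.979], [-0.001, -0.979, -0.202], [-1.0, 0.0, 0.002]]
force: [-0.7, 0.6, -0.8]
opening: 0.082
```

```bash
python3 st.py; python3 -c "
from h import *
c=eyes.camera('scene');crop(c,(200,60,410,260),3,'s20.png')"
```

```text
t 39.45 pos [576.8 238.9 243.5] yaw_y -78.33 x [-2.4e-03 -8.0e-04 -1.0e+00] F [-0.7  0.6 -0.8] open 0.08199335366742345 q [0.34 0.43 1.64 0.   1.07 1.71]
```

View pics/s20.png

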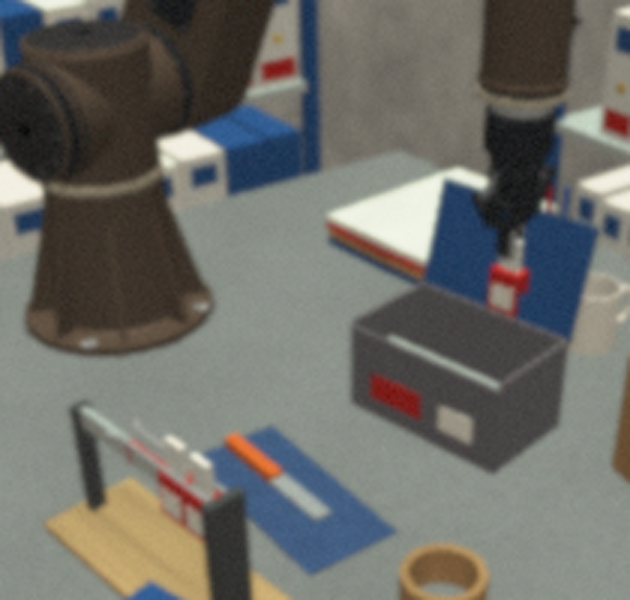

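Call:
{"name": "play_rows", "arguments": {"deltas": [{"offset": [-0.04,-0.11,0],"dr": [0,0,0]},{"offset": [-0.08,-0.22,0],"dr": [0,0,0]},{"offset": [-0.12,-0.33,0],"dr": [0,0,-0.01]},{"offset": [-0.16,-0.44,0],"dr": [0,0,-0.02]},{"offset": [-0.2,-0.55,0],"dr": [0,0,-0.03]},{"offset": [-0.23,-0.67,0],"dr": [0,0,-0.04]},{"offset": [-0.245,-0.79,0],"dr": [0,0,-0.04]},{"offset": [-0.245,-0.91,0],"dr": [0,0,-0.04]}]}}

```text
time: 40.3
eef_pos: [0.4781, -0.1264, 0.2447]
eef_rot: [[-0.001, 0.14, -0.99], [0.0, -0.99, -0.14], [-1.0, -0.001, 0.001]]
force: [1.5, 1.0, -0.9]
opening: 0.079
```

Call:
{"name": "play_rows", "arguments": {"deltas": [{"offset": [0,-0.12,0],"dr": [0,0,0]},{"offset": [0,-0.24,0],"dr": [0,0,0]},{"offset": [0,-0.26,0],"dr": [0,0,0]},{"offset": [0,-0.26,0],"dr": [0,0,0]},{"offset": [0,-0.26,0],"dr": [0,0,0]},{"offset": [0,-0.26,0],"dr": [0,0,0]},{"offset": [0,-0.26,0],"dr": [0,0,0]},{"offset": [0,-0.26,0],"dr": [0,0,0]}]}}

```text
time: 41.1
eef_pos: [0.4798, -0.2279, 0.2452]
eef_rot: [[0.0, 0.142, -0.99], [0.0, -0.99, -0.142], [-1.0, 0.0, -0.0]]
force: [-0.3, 0.3, -0.3]
opening: 0.088
```

```bash
python3 st.py; python3 rl.py
```

```text
t 41.1 pos [ 479.8 -227.9  245.2] yaw_y -81.85 x [ 1.e-04  0.e+00 -1.e+00] F [-0.3  0.3 -0.3] open 0.08802094463001302 q [-0.5   0.3   1.85  0.    0.99  0.93]
rail x -0.79 rail y -67.1
```

Call:
{"name": "play_rows", "arguments": {"deltas": [{"offset": [-0.001,-0.0012,-0.03],"dr": [0,0,0]},{"offset": [-0.001,-0.0012,-0.06],"dr": [0,0,0]},{"offset": [-0.001,-0.0012,-0.09],"dr": [0,0,0]},{"offset": [-0.001,-0.0012,-0.12],"dr": [0,0,0]},{"offset": [-0.001,-0.0012,-0.15],"dr": [0,0,0]},{"offset": [-0.001,-0.0012,-0.175],"dr": [0,0,0]},{"offset": [-0.001,-0.0012,-0.187],"dr": [0,0,0]},{"offset": [-0.001,-0.0012,-0.187],"dr": [0,0,0]}]}}

```text
time: 41.9
eef_pos: [0.4791, -0.2293, 0.1698]
eef_rot: [[-0.0, 0.14, -0.99], [0.0, -0.99, -0.14], [-1.0, -0.0, 0.0]]
force: [0.2, -1.0, -0.5]
opening: 0.084
```

```bash
python3 st.py; python3 rl.py; python3 -c "
from h import *
c=eyes.camera('scene');crop(c,(200,160,300,260),7,'s21.png')"
```

```text
t 41.9 pos [ 479.1 -229.3  169.8] yaw_y -81.93 x [-4.e-04  3.e-04 -1.e+00] F [ 0.2 -1.  -0.5] open 0.08427351413808455 q [-0.5   0.39  1.93  0.    0.82  0.93]
rail x 0.46 rail y -67.9
```

View pics/s21.png

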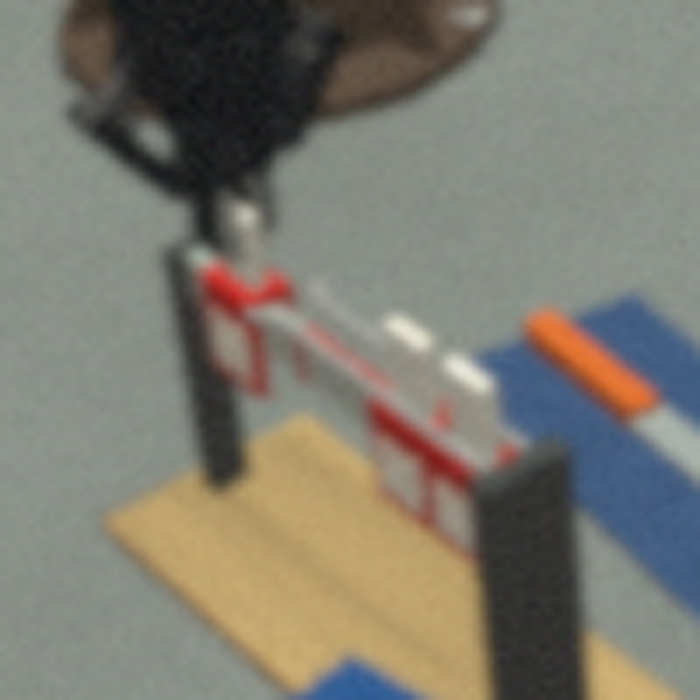

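Call:
{"name": "play_rows", "arguments": {"deltas": [{"offset": [0.02,0.0028,0],"dr": [0,0,0]},{"offset": [0.045,0.0063,0],"dr": [0,0,0]},{"offset": [0.07,0.0099,0],"dr": [0,0,0]},{"offset": [0.1,0.0141,0],"dr": [0,0,0]},{"offset": [0.13,0.0183,0],"dr": [0,0,0]},{"offset": [0.16,0.0226,0],"dr": [0,0,0]},{"offset": [0.19,0.0268,0],"dr": [0,0,0]},{"offset": [0.216,0.0305,0],"dr": [0,0,0]}]}}

```text
time: 42.75
eef_pos: [0.5667, -0.2169, 0.1702]
eef_rot: [[0.0, 0.141, -0.99], [-0.0, -0.99, -0.141], [-1.0, 0.0, -0.0]]
force: [0.5, -0.4, 0.5]
opening: 0.087
```

```bash
python3 st.py; python3 rl.py; python3 -c "
from h import *
c=eyes.camera('scene');crop(c,(200,160,320,280),6,'s22.png')
c=eyes.camera('top');crop(c,(300,165,410,275),6,'t22.png')"
```

```text
t 42.75 pos [ 566.7 -216.9  170.2] yaw_y -81.92 x [ 1.e-04 -0.e+00 -1.e+00] F [ 0.5 -0.4  0.5] open 0.08740207133967008 q [-0.42  0.49  1.76  0.    0.9   1.01]
rail x 0.43 rail y 20.6
```

View pics/s22.png

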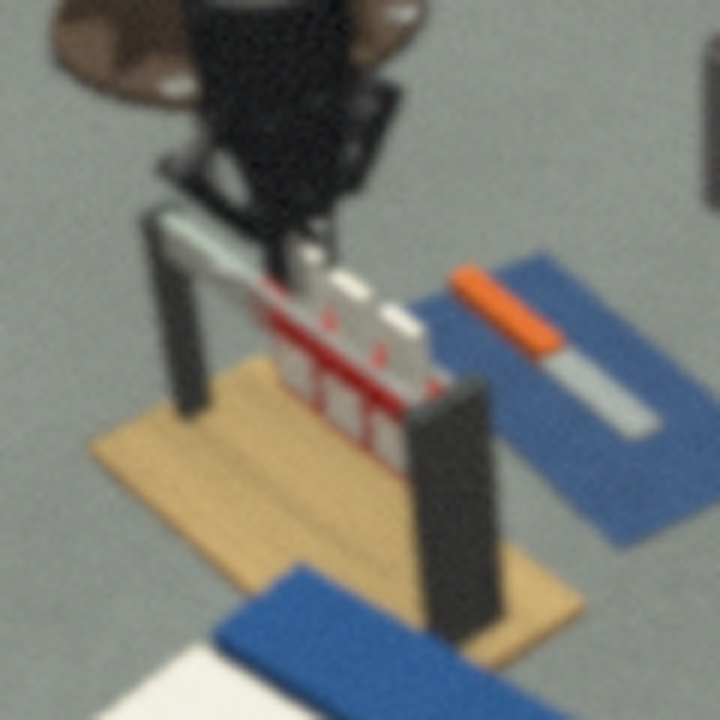

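Call:
{"name": "play_rows", "arguments": {"deltas": [{"offset": [0,0,-0.001],"dr": [0,0,0]},{"offset": [0,0,-0.001],"dr": [0,0,0]},{"offset": [0,0,-0.001],"dr": [0,0,0]},{"offset": [0,0,-0.001],"dr": [0,0,0]},{"offset": [0,0,0.05],"dr": [0,0,0]},{"offset": [0,0,0.1],"dr": [0,0,0]},{"offset": [0,0,0.2],"dr": [0,0,0]},{"offset": [0,0,0.25],"dr": [0,0,0]}], "grip": 0}}

```text
time: 43.65
eef_pos: [0.5662, -0.2176, 0.2732]
eef_rot: [[0.002, 0.14, -0.99], [-0.001, -0.99, -0.14], [-1.0, 0.001, -0.002]]
force: [0.1, -0.3, 0.0]
opening: 0.502
```

Call:
{"name": "play_rows", "arguments": {"deltas": [{"offset": [0,0.12,0.05],"dr": [0,0,0]},{"offset": [0,0.24,0.1],"dr": [0,0,0]},{"offset": [0,0.36,0.15],"dr": [0,0,0]},{"offset": [0,0.48,0.2],"dr": [0,0,0]},{"offset": [0,0.6,0.2],"dr": [0,0,0]},{"offset": [0,0.72,0.2],"dr": [0,0,0]},{"offset": [0,0.84,0.2],"dr": [0,0,0]},{"offset": [0,0.96,0.2],"dr": [0,0,0]}], "grip": -1}}

```text
time: 44.45
eef_pos: [0.5651, 0.1687, 0.3507]
eef_rot: [[0.001, 0.14, -0.99], [0.0, -0.99, -0.14], [-1.0, 0.0, -0.001]]
force: [2.1, 0.1, 0.8]
opening: 0.005
```

```bash
python3 st.py; python3 op.py; python3 -c "
from h import *
c=eyes.camera('scene');crop(c,(200,160,320,280),5,'s23.png')
c=eyes.camera('top');crop(c,(300,165,410,275),6,'t23.png')"
```

```text
t 44.45 pos [565.1 168.7 350.7] yaw_y -81.94 x [ 6.e-04  1.e-04 -1.e+00] F [2.1 0.1 0.8] open 0.005039086388108457 q [ 0.24  0.3   1.58 -0.    1.26  1.67]
handle c [457.7 -42.9] 133 blade c [555.6 -38.3] 151
dist (95) 98.0 ang 2.7
grip x=+25: [482.7 -41.7]
[0.56474796 0.17544677 0.35045363]
```

View pics/t23.png

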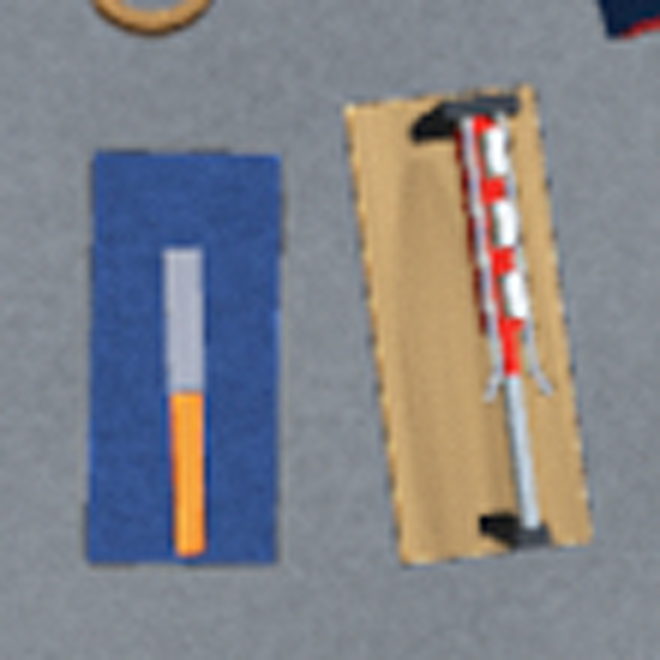

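View pics/s23.png

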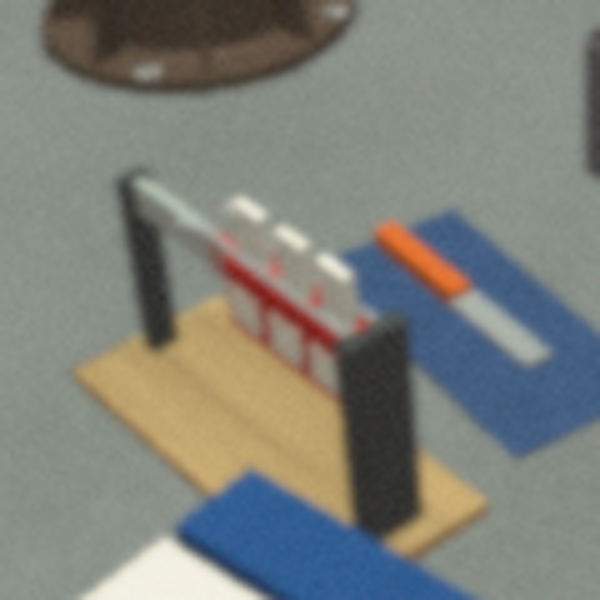

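Call:
{"name": "play_rows", "arguments": {"deltas": [{"offset": [-0.04,0.1,0],"dr": [0,0,0.04]},{"offset": [-0.09,0.2,0],"dr": [0,0,0.04]},{"offset": [-0.14,0.31,0],"dr": [0,0,0.04]},{"offset": [-0.19,0.42,0],"dr": [0,0,0.04]},{"offset": [-0.195,0.45,0],"dr": [0,0,0.04]},{"offset": [-0.195,0.45,0],"dr": [0,0,0.04]},{"offset": [-0.195,0.45,0],"dr": [0,0,0.04]},{"offset": [-0.195,0.45,0],"dr": [0,0,0.04]}]}}

```text
time: 45.4
eef_pos: [0.4883, 0.3453, 0.3503]
eef_rot: [[0.0, 0.201, -0.98], [-0.0, -0.98, -0.201], [-1.0, 0.0, 0.0]]
force: [0.6, 0.1, -0.2]
opening: 0.002
```

```bash
cat > bx.py <<'E'
from h import *
s=telemetry.state();p=s['eef_pos']*1000
C=np.array([513.4,224.9]);x=np.array([-.204,.979]);y=np.array([-.979,-.204])
print('box x',((p[:2]-C)@x).round(1),'box y',((p[:2]-C)@y).round(1),'z',p[2].round(1),'F',s['force'].round(1))
E
python3 st.py; python3 bx.py; python3 -c "
from h import *
c=eyes.camera('scene');crop(c,(270,60,410,200),4,'s24.png')
c=eyes.camera('top');crop(c,(160,165,300,285),4,'t24.png')"
```

```text
t 45.4 pos [488.3 345.3 350.3] yaw_y -78.42 x [ 1.e-04 -4.e-04 -1.e+00] F [ 0.6  0.1 -0.2] open 0.0018834104940732318 q [ 0.57  0.31  1.56 -0.    1.27  1.93]
box x 123.0 box y 0.0 z 350.3 F [ 0.6  0.1 -0.2]
```

View pics/s24.png

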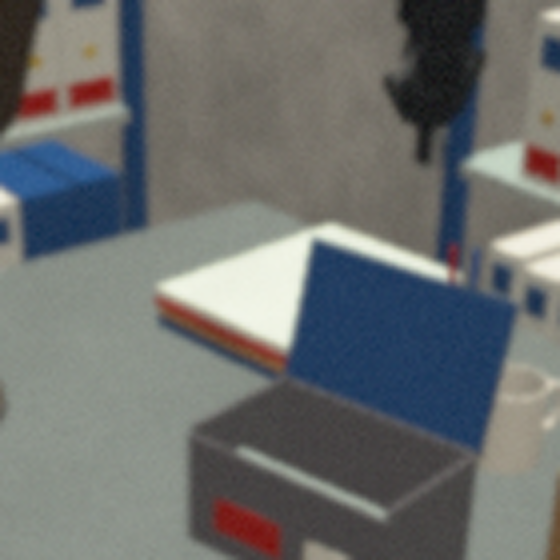

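View pics/t24.png

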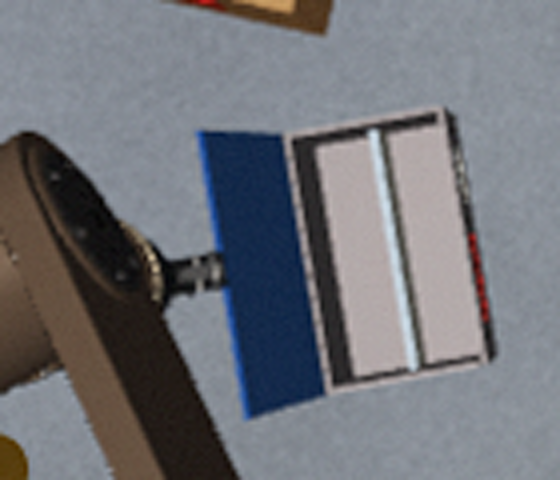

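```bash
python3 - <<'E'
from h import *
c=eyes.camera('top')
C=np.array([513.4,224.9]);x=np.array([-.204,.979]);y=np.array([-.979,-.204])
for th in (95,100,105):
    t=np.radians(th);X=70-140*np.cos(t);Z=125+140*np.sin(t)
    for by in(115,-115):
        p=proj(c,np.r_[C+x*X+y*by,Z]/1000);print(th,by,((p-[160,165])*4).round(0))
E
```

```text
95 115 [277. 412.]
95 -115 [228. 122.]
100 115 [262. 415.]
100 -115 [214. 125.]
105 115 [248. 418.]
105 -115 [200. 128.]
```

Call:
{"name": "play_rows", "arguments": {"deltas": [{"offset": [-0.0077,0.04,0],"dr": [0,0,0]},{"offset": [-0.0077,0.04,0],"dr": [0,0,0]},{"offset": [-0.0077,0.04,-0.1],"dr": [0,0,0]},{"offset": [-0.0077,0.04,-0.2],"dr": [0,0,0]},{"offset": [-0.0077,0.04,-0.28],"dr": [0,0,0]},{"offset": [-0.0077,0.04,-0.306],"dr": [0,0,0]},{"offset": [-0.0077,0.04,-0.306],"dr": [0,0,0]},{"offset": [-0.0077,0.04,-0.306],"dr": [0,0,0]}]}}

```text
time: 46.35
eef_pos: [0.4852, 0.3635, 0.2293]
eef_rot: [[0.001, 0.202, -0.979], [0.001, -0.979, -0.202], [-1.0, -0.001, -0.002]]
force: [0.7, -0.4, -0.0]
opening: -0.002
```

```bash
python3 bx.py
```

```text
box x 141.4 box y -0.7 z 229.3 F [ 0.7 -0.4 -0. ]
```

Call:
{"name": "play_rows", "arguments": {"deltas": [{"offset": [0.0056,-0.027,0],"dr": [0,0,0]},{"offset": [0.0107,-0.051,0],"dr": [0,0,0]},{"offset": [0.0158,-0.076,0],"dr": [0,0,0]},{"offset": [0.021,-0.1,0],"dr": [0,0,0]},{"offset": [0.027,-0.13,0.001],"dr": [0,0,0]},{"offset": [0.032,-0.154,0.001],"dr": [0,0,0]},{"offset": [0.0367,-0.176,0],"dr": [0,0,0]},{"offset": [0.0413,-0.198,-0.004],"dr": [0,0,0]}]}}

```text
time: 47.15
eef_pos: [0.5012, 0.2829, 0.2263]
eef_rot: [[-0.0, 0.202, -0.979], [0.0, -0.979, -0.202], [-1.0, -0.0, -0.0]]
force: [0.1, 1.1, 1.8]
opening: 0.001
```

```bash
python3 bx.py; python3 -c "
from h import *
c=eyes.camera('scene');crop(c,(270,60,410,200),4,'s25.png')"
```

```text
box x 59.2 box y 0.1 z 226.3 F [0.1 1.1 1.8]
```

View pics/s25.png

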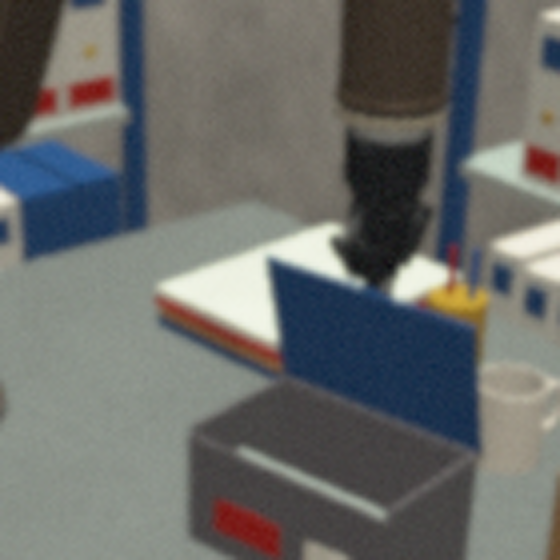

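Call:
{"name": "play_rows", "arguments": {"deltas": [{"offset": [0.0042,-0.02,-0.003],"dr": [0,0,0]},{"offset": [0.0088,-0.042,-0.011],"dr": [0,0,0]},{"offset": [0.0134,-0.064,-0.021],"dr": [0,0,0]},{"offset": [0.0177,-0.085,-0.032],"dr": [0,0,0]},{"offset": [0.0219,-0.105,-0.044],"dr": [0,0,0]},{"offset": [0.0259,-0.124,-0.06],"dr": [0,0,0]},{"offset": [0.0296,-0.142,-0.075],"dr": [0,0,0]},{"offset": [0.033,-0.158,-0.0925],"dr": [0,0,0]}]}}

```text
time: 48.0
eef_pos: [0.5143, 0.2199, 0.1887]
eef_rot: [[-0.0, 0.202, -0.979], [0.0, -0.979, -0.202], [-1.0, -0.0, 0.0]]
force: [-0.5, 1.0, -0.1]
opening: 0.001
```

```bash
python3 bx.py; python3 -c "
from h import *
c=eyes.camera('scene');crop(c,(270,60,410,200),4,'s26.png')"
```

```text
box x -5.1 box y 0.2 z 188.7 F [-0.5  1.  -0.1]
```

View pics/s26.png

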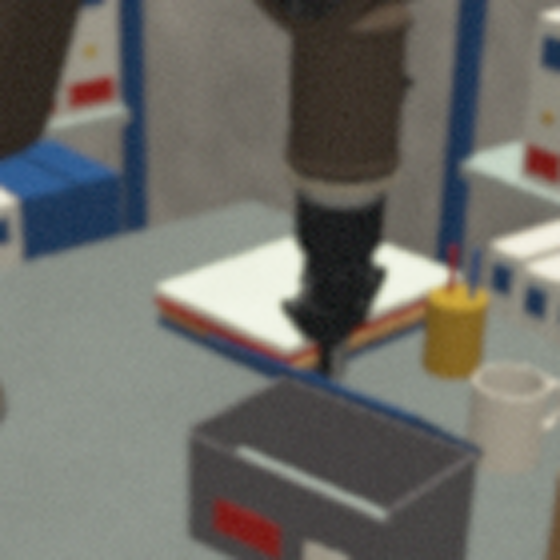

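Call:
{"name": "play_rows", "arguments": {"deltas": [{"offset": [0.0035,-0.0166,-0.017],"dr": [0,0,0]},{"offset": [0.0063,-0.03,-0.037],"dr": [0,0,0]},{"offset": [0.0089,-0.0426,-0.058],"dr": [0,0,0]},{"offset": [0.011,-0.053,-0.079],"dr": [0,0,0]},{"offset": [0.0129,-0.0617,-0.1015],"dr": [0,0,0]},{"offset": [0.0142,-0.0683,-0.124],"dr": [0,0,0]},{"offset": [0.0153,-0.0734,-0.143],"dr": [0,0,0]},{"offset": [0.0153,-0.0734,-0.146],"dr": [0,0,0]}]}}

```text
time: 48.85
eef_pos: [0.5201, 0.1907, 0.13]
eef_rot: [[-0.001, 0.202, -0.979], [-0.001, -0.979, -0.202], [-1.0, 0.0, 0.001]]
force: [-0.8, -4.5, 5.5]
opening: 0.003
```

```bash
python3 bx.py
```

```text
box x -34.9 box y 0.5 z 130.0 F [-0.8 -4.5  5.5]
```

Call:
{"name": "play_rows", "arguments": {"deltas": [{"offset": [0,0,-0.001],"dr": [0,0,0]},{"offset": [0,0,-0.002],"dr": [0,0,0]},{"offset": [0,0,-0.003],"dr": [0,0,0]},{"offset": [0,0,-0.003],"dr": [0,0,0]},{"offset": [0,0,-0.003],"dr": [0,0,0]},{"offset": [0,0,-0.003],"dr": [0,0,0]},{"offset": [0,0,-0.003],"dr": [0,0,0]},{"offset": [0,0,-0.003],"dr": [0,0,0]}]}}

```text
time: 49.65
eef_pos: [0.5204, 0.1912, 0.13]
eef_rot: [[0.0, 0.202, -0.979], [0.0, -0.979, -0.202], [-1.0, -0.0, -0.0]]
force: [-1.5, -0.3, 6.3]
opening: -0.0
```

```bash
python3 bx.py
```

```text
box x -34.4 box y 0.0 z 130.0 F [-1.5 -0.3  6.3]
```

Call:
{"name": "play_rows", "arguments": {"deltas": [{"offset": [0,0,0.05],"dr": [0,0,0]},{"offset": [0,0,0.15],"dr": [0,0,0]},{"offset": [0,0,0.25],"dr": [0,0,0]},{"offset": [-0.05,0.1,0.35],"dr": [0,0,0]},{"offset": [-0.1,0.2,0.45],"dr": [0,0,0]},{"offset": [-0.1,0.3,0.5],"dr": [0,0,0]},{"offset": [-0.1,0.4,0.5],"dr": [0,0,0]},{"offset": [-0.1,0.4,0.5],"dr": [0,0,0]}]}}

```text
time: 50.45
eef_pos: [0.4802, 0.3564, 0.3313]
eef_rot: [[0.003, 0.205, -0.979], [0.003, -0.979, -0.205], [-1.0, -0.003, -0.003]]
force: [0.7, -1.0, -0.3]
opening: -0.002
```

```bash
python3 st.py; python3 op.py; python3 - <<'E'
from h import *
s=eyes.camera('scene');crop(s,(200,120,400,280),4,'s27.png')
c=eyes.camera('top');crop(c,(220,140,470,275),3,'t27.png')
C=np.array([513.4,224.9]);x=np.array([-.204,.979]);y=np.array([-.979,-.204])
im=s['img'].astype(int)
for by in(-115,0,115):
    print('front top edge scene px',((proj(s,np.r_[C-70*x+y*by,130]/1000)-[200,120])*4).round(0))
o=np.array([526.5,-222.15]);ry=np.array([.9902,.1397])
im=c['img'].astype(int);w=(im.min(2)>190);w[:,:374]=0;w[:,395:]=0;w[:180]=0;w[226:]=0
n,l,st,ce=cv2.connectedComponentsWithStats(w.astype(np.uint8))
for i in range(1,n):
    if st[i,4]>5: print('tab rail y',((pl(c,*ce[i],.185)[:2]*1000-o)@ry-20).round(1),st[i])
E
```

```text
t 50.45 pos [480.2 356.4 331.3] yaw_y -78.14 x [ 0.0027  0.0035 -1.    ] F [ 0.7 -1.  -0.3] open -0.0018251614296410138 q [0.59 0.32 1.6  0.   1.22 1.95]
handle c [458.1 -42.9] 134 blade c [555.6 -38.1] 152
dist (95) 97.7 ang 2.82
grip x=+25: [483.  -41.6]
[0.47996103 0.35401276 0.33016056]
front top edge scene px [665. 268.]
front top edge scene px [560. 222.]
front top edge scene px [465. 180.]
tab rail y 102.9 [381 186   4   8  23]
tab rail y 62.7 [383 198   3   8  20]
tab rail y 22.5 [384 209   4   9  22]
```

View pics/s27.png

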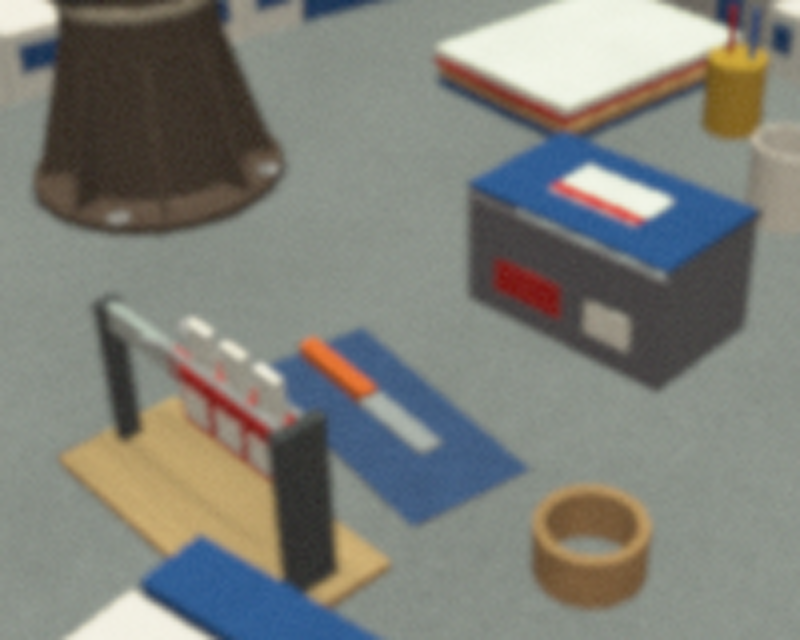

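View pics/t27.png

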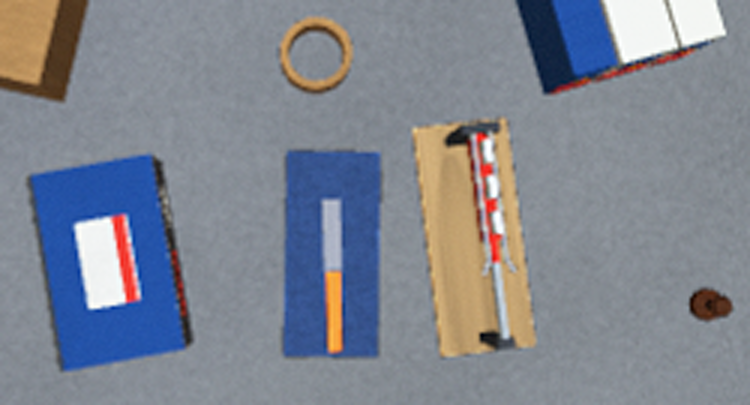

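```bash
python3 -c "
from bench import job
print(job.hand_in())"
```

```text
the job is handed in; nothing more can be done
None
```

The job is done and handed in at about 50 s; no verdict was reported. I levered the lid open with the opener, swung it past upright to about 104°, and laid the opener back on its mat. Then I hung the three red tags that were in the box on the rail and pushed the lid shut.

Last checks before handing in:
- **Tags:** they sit at about 103, 63 and 22 mm along the rail. The nearest one's edge is about 20 mm past the red line. The empty box was confirmed in both views before the lid was closed.
- **Lid:** it is closed. It resisted a 6 N push at the right height (130 mm), and its edges line up with where a closed lid should be.
- **Opener:** something knocked it about 4 cm while I was hanging the third tag. It still lies flat and wholly on the mat, but its handle end is only about 7 mm from the mat's near edge. I left it there. Its measured handle-to-blade distance came out at 98 mm instead of 95, which I put down to pixel error.
- **Tape, mug and stamp:** I did not touch them.

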